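Seal the snack trays

ROBOT

A 6-joint arm with a two-finger parallel gripper is mounted at the origin on the work surface. World frame = base frame: x ahead of the robot, y to its left, z up, the work surface at z = 0. Lengths are in m, angles in degrees, forces in N, time in s.
With the tool pointing down it reaches from about 0.25 to 0.725 m from the base axis. Payload 9.7 kg.
Tool frame: the origin (TCP) lies midway between the tips of the shut fingers; the grasp point (between the pads) lies 19 mm behind it (bot.pinch_z is the distance from the TCP to the grasp point, in m); z points along the fingers, y is the line along which they close (so a half turn about z gives the same grasp; the last joint's range is limited). The gripper opens to 85 mm and grips with 20 to 120 N. Pads are 22 mm wide; open, the fingers measure 114 mm over their backs; the gripper's body (76 mm by 85 mm) begins 54 mm behind the grasp point. The pads swing forward as they close: fully open they stand 13 mm farther back than shut.
Start: joints at [-70.818, 4.979, 10.078, 95.1, 0, 90], TCP at [0.181, -0.519, 0.231] pointing down, gripper open.
Joint ranges: [-179.16, 179.16], [-48.56, 103.87], [-65.8, 70.77], [-126.05, 130.52], [-82.76, 87.17], [-180, 180]. Speed limits (degrees/s): [127.2, 127.2, 147.25, 180, 180, 180].

INTERFACE

Orientations are given as [roll, pitch, yaw] about the fixed x, y, z axes, in that order (R = Rz(yaw) Ry(pitch) Rx(roll)).
In Python, from workcell import sensors, camera, ticket, bot gives the robot as it stands.
- The arm moves only by the shell command python3 -m handwheel 'ROWS' [FORCE]. ROWS is a JSON object of lists of equal length, an entry for each row: "gripper": the opening, from -1 (shut) to 1 (fully open); "slide": the shift along the tool's x, y, z in mm, a list of three; "yaw": the turn about the tool's z in rad. A call has 1 to 8 rows; each row shifts and turns the commanded pose from where the row before left it, along the tool's axes as they then stand; what a row does not reach is not made up. A row lasts 1/12 s, in which the tool goes at most 41.7 mm and 7.16 degrees, less where a joint would pass 70% of its speed; a pose out of reach is approached as far as the arm can. A call is refused whole if a number of a shift passes 41.7 or a number of a turn 0.125, either way. A call with a gripper value outside its range is refused whole. The fingers move at their own pace and stop on an object; FORCE is the grip in N (left out, the last holds). Time passes only in rows, so rows that do not move let the fingers close. It gives the time, the measured TCP pose, the force, the opening and the grip force at its end, in the units of the state.
- sensors.get_obs(): the state, without advancing time (a new reading comes with each control period).
- camera(name): name is "side" or "top" or "wrist"; returns a dict with "img" (384x512x3 uint8, red, green, blue), "fx", "fy", "cx", "cy" (pixels), "R" (3x3) and "t" (3): a world point X has camera coordinates R X + t. Camera axes: x right, y down, z forward; pixel columns grow to the right and rows downward; lengths in m; the calibration is good to about 2 mm. A picture is of the moment at which its call begins. There is no depth.
- ticket.job_done(): hands the job in; it is judged then, once.
The state is a dict: "time": time; "q": joint angles; "qd": joint speeds; "joint_efforts": joint torques, N m; "ee_pos": TCP position; "tcp_rot": TCP orientation; "wrist_force": force on the tool from outside, world axes, zero at the start; "torque": the same for the moment, N m; "opening": finger opening in m; "grasp_force": force on a finger pad.
Only numpy, scipy, OpenCV 4.12 (cv2) and the standard library are available. Lean on these libraries where they do the work, as an engineer would, in place of code of your own. Each camera call takes 0.05 s, during which the arm holds its last target. There are 200 camera calls.

TASK

Seal all the loaded snack trays waiting on the bench, not the platter or the empty ones: draw the sealer's carriage fully out, turn only the outer ring of the double knob until its white index points at the long mark while the inner knob stays as it is, and seat each tray flat and square in a pocket of the carriage. Then push the carriage fully in, press the start button right down, and draw the carriage fully out again with the trays still seated. Leave the other things on the bench where they stand.

Things in the scene. Friction and masses are not known exactly. Their poses are not given: they have to be found in the camera images.
- tray1: loaded black snack tray, eight thin rolls. Over the rim 62 mm along its x, 98 mm along its y; 30 mm high, 0.10 to 0.16 kg. Origin: centre of the underside, z up. The rim, a band from 24 to 30 mm above the origin, overhangs the tapered body (50 x 86 mm under it, 40 x 76 mm at the foot) by 6 mm: grip it across the 62 mm at mid length, fingertips about 10 mm below the rim
- tray2: a snack tray like tray1 (two or three of the three are present). Contents are fixed and lie below the rim's top; either end may go either way in a pocket
- tray3: a snack tray like tray1 (two or three of the three are present). Contents are fixed and lie below the rim's top; either end may go either way in a pocket
- pocket1 (a point): tray pocket nearest the robot in the sealer's aluminium carriage. The point is where a seated tray's origin lies: x across the pocket (along the row of three), y along it, z up. Opening 53 x 89 mm, straight walls; nest top 24 mm above the point, floor 2 mm below it. A seated tray hangs by its rim on the nest top, 1.5 mm play each side. Any tray, any pocket, one each
- pocket2 (a point): middle pocket, 105 mm along x from pocket1, like it. In all pockets a finger slot 48 mm long (along y), as deep as the pocket, runs outward from the middle of both long sides, through to the next pocket or the carriage's end
- pocket3 (a point): farthest pocket, 105 mm along x from pocket2, like pocket1
- carriage (a joint): how far the sealer's carriage is drawn out, m: 0 = fully in under the hood, 0.18 = fully out (stop). Drawn along -y of carriage_grip, pushed along +y. Stiff (2 N plus 6 N per m/s), stays where it is left; starts at 0 to 0.05. Load it only when out. When in, the hood's front stands 67 mm from the grip's axis; the hood's top is 180 mm above the bench
- carriage_grip (a point): on the upright black grip at the carriage's front: a block 18 mm along x, 26 mm along y, from 24 to 102 mm above the bench; the point is on its axis, 90 mm above the bench. Pinch it across its 18 mm from above. y points to the hood, z up
- heat_ring (a joint): outer, black ribbed ring of the double knob (temperature), rad: grows clockwise seen from above, 0 to 4.4. Its white index line points at the dial plate's long mark at 2.4. Stiff (0.08 N m), stays where it is left; starts between 0.2 and 1.4
- dial_axis (a point): on the double knob's axis, on the hood's top, 10 mm above it, at mid height of the outer ring, which is 60 mm across, from 3 to 19 mm above the hood. z up, y towards the long mark. The inner knob, 24 mm across, stands from 19 to 41 mm above the hood. Around the ring a flat dial plate, 100 mm across, with short marks and one long broad mark
- time_pointer (a point): tip of the nose of the inner, metal knob (time), 15.5 mm from the axis; it turns easily and must be left as it is
- start (a joint): white start button on the hood's top, m pressed: 0 = up, 0.006 = right down; springs back, 5 N holds it down
- start_top (a point): centre of the start button's top face, 36 mm across; z up, pressed straight down. 160 mm from the double knob
- ginger_pot: small white ginger pot, 48 mm across, 35 mm high; origin: centre of the underside; stays where it is
- empty_trays: stack of seven empty snack trays, 62 x 98 mm, 78 mm high (not to be sealed); origin: centre of the underside; stays where it is
- label_roll: roll of paper labels lying flat, 64 mm across, 30 mm high; origin: centre of the underside; stays where it is
Mind the look-alikes: they are no part of the job. What is shaped like the tray2 but blue or orange is not meant.

How it is judged:
By the outcome, as a careful person would: the job done as asked, in the order asked, and still so for the second after the job is handed in, with the robot touching nothing.
Of tray1, tray2, tray3 only 2 to 3 are there at a start; the rules pass over those that are not, and their reading is None.
At some moment in a run one of tray1, tray2, tray3 may be knocked a few centimetres aside while the robot is not near it.
It also fails if it takes over 200 s, if anything falls off the work surface, if the arm or the gripper's body presses on something with over 40 N, if the wrist force passes 120 N, or if a joint passes its speed limit or range.

## Working session

There is one attempt and no reset: what is moved stays moved. The work goes in short steps, Python scripts to look and compute and a shell command to move; the robot and the scene stay as the last step left them, time stands still between calls to the robot, and variables do not carry over. Pictures are saved under pics/ and viewed, at most 14 in all, crops included, and the job is handed in when it is done.

```bash
mkdir -p pics; ls
python3 - <<'E'
from workcell import sensors, camera, ticket, bot
import cv2
o=sensors.get_obs(); print(o); print(bot.pinch_z)
for n in ("side","top"):
    c=camera(n); cv2.imwrite(f"pics/{n}0.png",cv2.resize(c["img"][:,:,::-1],(800,600),interpolation=cv2.INTER_CUBIC)); print(n,c["fx"],c["fy"],c["cx"],c["cy"],c["R"],c["t"])
E
```

```text
pics
{'time': 0.0, 'q': array([-7.08169005e+01,  5.01183155e+00,  1.00339696e+01,  9.51006167e+01,
        1.43529918e-03,  9.00001189e+01]), 'qd': array([ 0.09506001,  0.03376234, -0.03449697, -0.01793422, -0.05218012,
       -0.00132924]), 'joint_efforts': array([ 6.83070375e-04, -5.20390427e+01,  4.64802718e+01,  1.63994957e-02,
        5.71796579e-05,  1.69467949e-06]), 'ee_pos': array([ 0.18065152, -0.51923189,  0.23057172]), 'tcp_rot': array([-1.79921521e+02, -1.43513504e-03,  1.91829786e+01]), 'wrist_force': array([-0.55664864,  0.3249574 , -0.18110154]), 'torque': array([-0.06050028,  0.01299893, -0.00397168]), 'grasp_force': 0.0, 'opening': 0.0854144443511227}
0.0187
side 402.6987566444969 402.6987566444969 261.7706205150845 197.86322991563424 [[ 0.67681472 -0.73613679  0.00494629]
 [-0.69727097 -0.64320679 -0.31638304]
 [ 0.23608268  0.21068379 -0.94861863]] [-0.46041845  0.38936945  1.23858478]
top 352.53361997849413 352.53361997849413 257.2250967091787 188.32948392237122 [[-0.02743468 -0.99944744 -0.01876549]
 [-0.99682948  0.0287558  -0.07418962]
 [ 0.07468824  0.01667063 -0.99706758]] [-0.04608857  0.56278566  1.07128519]
```

View pics/top0.png

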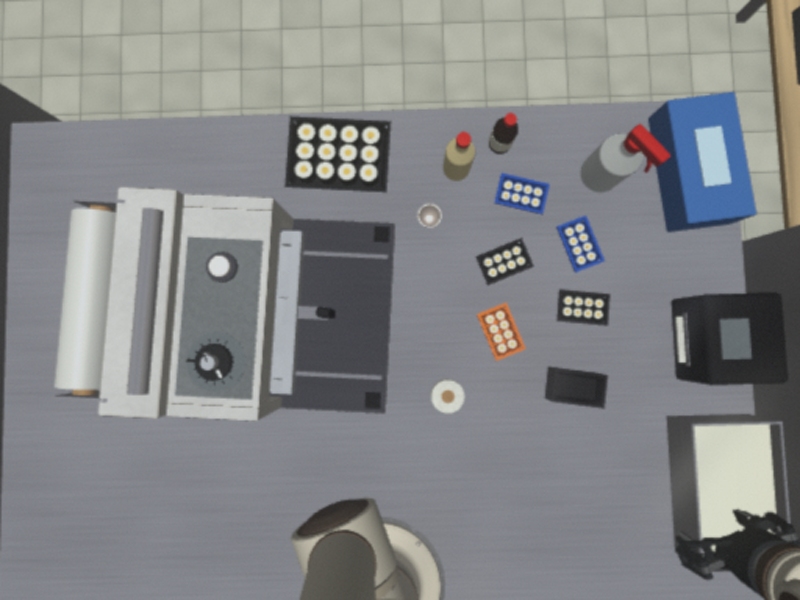

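View pics/side0.png

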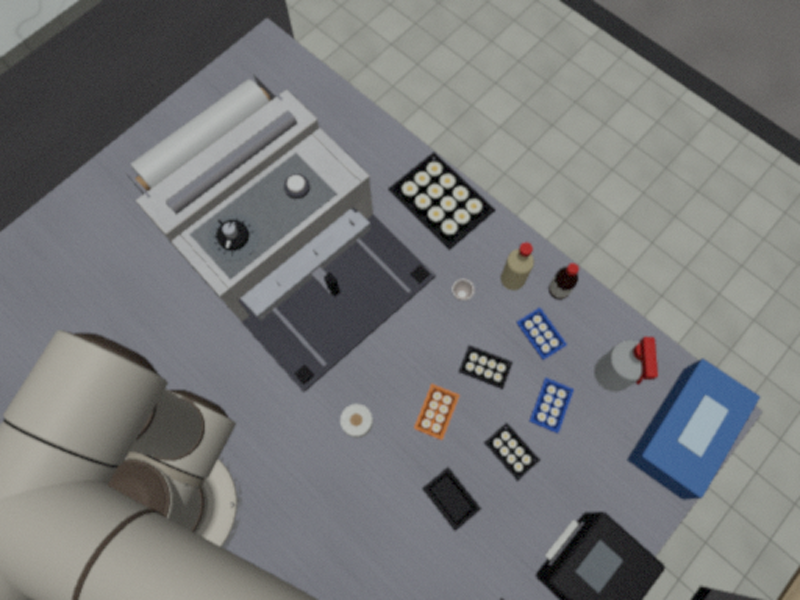

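Top picture (800x600 px): loaded black trays lie at (504,261) and (583,307). Things that could be mistaken for them:
- blue trays at (522,193) and (580,243)
- orange tray at (500,332)
- empty stack at (576,387)
- platter at (338,153)
- black box at (730,338)

The grip is at (322,313), the knob at (212,362) and the start button at (219,266). I choose the two black trays with eight rolls, and will check them in a close crop.

```bash
cat > h.py <<'E'
from workcell import sensors, camera, ticket, bot
import numpy as np, cv2
def ray(c,p):
    d=np.linalg.inv(c["R"])@np.array([(p[0]-c["cx"])/c["fx"],(p[1]-c["cy"])/c["fy"],1.]); return -c["R"].T@c["t"],d
def onz(c,p,z):
    o,d=ray(c,p); return o+d*(z-o[2])/d[2]
def proj(c,X):
    v=c["R"]@np.asarray(X,float)+c["t"]; return np.array([c["fx"]*v[0]/v[2]+c["cx"],c["fy"]*v[1]/v[2]+c["cy"]])
def tri(ca,pa,cb,pb):
    (o1,d1),(o2,d2)=ray(ca,pa),ray(cb,pb)
    s=np.linalg.lstsq(np.c_[d1,-d2],o2-o1,rcond=None)[0]; a,b=o1+s[0]*d1,o2+s[1]*d2
    return (a+b)/2,np.linalg.norm(a-b)*1000
def plan(x,y,z,yaw):
    o=sensors.get_obs(); p=o["ee_pos"]; y0=o["tcp_rot"][2]
    dy=(yaw-y0+180)%360-180; t=np.radians(yaw); d=(np.array([x,y,z])-p)*1000
    print("at",p.round(4),o["tcp_rot"].round(2),"q6",o["q"][5].round(1),"t",round(o["time"],1),"F",o["wrist_force"].round(1))
    print("turn tool-yaw rad",round(-np.radians(dy),4),"slide after turn",np.round([d[0]*np.cos(t)+d[1]*np.sin(t),d[0]*np.sin(t)-d[1]*np.cos(t),-d[2]],1))
def save(n,c,crop=None,k=None):
    i=c["img"][:,:,::-1]
    if crop: i=i[crop[1]:crop[3],crop[0]:crop[2]]
    k=k or min(800/i.shape[1],600/i.shape[0]); cv2.imwrite(f"pics/{n}.png",cv2.resize(i,None,fx=k,fy=k,interpolation=cv2.INTER_CUBIC))
def tray(c,p,z=0.030,r=0.065):
    """centre (world, plane z) and long-axis angle of the dark tray near pixel p"""
    g=onz(c,p,z); n=400; s=2*r/n   # rectify the plane patch
    ptsw=np.float32([[g[0]-r,g[1]-r],[g[0]+r,g[1]-r],[g[0]+r,g[1]+r],[g[0]-r,g[1]+r]])
    src=np.float32([proj(c,[*w,z]) for w in ptsw]); M=cv2.getPerspectiveTransform(src,np.float32([[0,0],[n,0],[n,n],[0,n]]))
    w=cv2.warpPerspective(c["img"],M,(n,n)); hsv=w.max(2)
    m=(hsv<62).astype(np.uint8); m=cv2.morphologyEx(m,cv2.MORPH_OPEN,np.ones((7,7)))
    cs=cv2.findContours(m,cv2.RETR_EXTERNAL,cv2.CHAIN_APPROX_NONE)[0]; k=max(cs,key=cv2.contourArea)
    (cx,cy),(a,b),th=cv2.minAreaRect(k)
    if a>b: a,b,th=b,a,th-90
    # b is the long side, direction th+90 in (x,y)
    return g[0]-r+cx*s,g[1]-r+cy*s,((th+90)+90)%180-90,a*s*1000,b*s*1000
E
python3 - <<'E'
from h import *
T=camera("top");S=camera("side"); k=.64
for a,b in [((504,261),(486,367)),((583,307),(512,451))]:
    for c,p in ((T,a),(S,b)): print(np.round(tray(c,(p[0]*k,p[1]*k)),4))
for n,a,b in [("grip",(324,313),(333,284)),("start",(219,266),(296,184)),("knob",(207,362),(230,229))]:
    X,e=tri(T,np.array(a)*k,S,np.array(b)*k); print(n,X.round(4),round(e,1))
a=T["img"][100:260,150:400]; save("crop1",T,(40,110,400,270),2.2)
E
```

```text
[  0.621   -0.2642 -69.2277  56.7092  93.3208]
[  0.6217  -0.2669 -69.1455  59.9318  94.3955]
[ 0.5263 -0.4136 82.9333 56.9441 93.7659]
[ 0.5266 -0.4163 82.875  59.7816 94.3687]
grip [0.5299 0.0855 0.0555] 7.7
start [0.6069 0.2424 0.1885] 3.6
knob [0.4473 0.253  0.2129] 5.3
```

View pics/crop1.png

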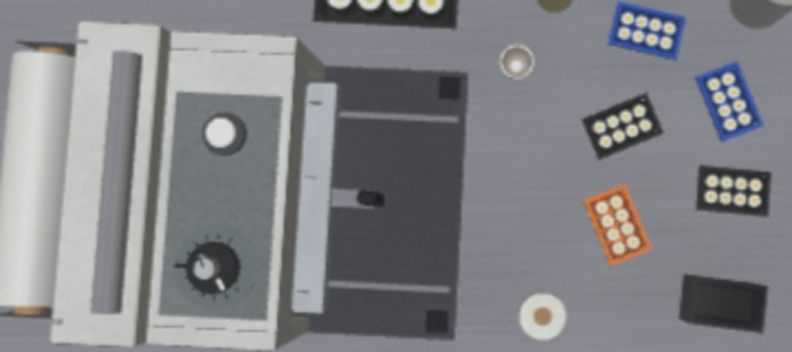

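The crop confirms two loaded black trays at (622,126) and (733,190). The blue and orange trays and the empty stack are distinct from them. The ring's white index is near (222,286) and the long mark at (180,266). I'll go to the grip next.

```bash
python3 -c "
from h import *
plan(.525,.0,.28,86)"
```

```text
at [ 0.1806 -0.5193  0.2309] [-179.95    0.     19.18] q6 90.0 t 0.2 F [0.2 0.3 1.6]
turn tool-yaw rad -1.1662 slide after turn [542.1 307.3 -49.1]
```

```bash
python3 -m handwheel '{"gripper":[1,1,1,1,1,1,1,1],"slide":[[0,0,-6],[0,0,-6],[0,0,-6],[0,0,-6],[0,0,-6],[0,0,-6],[0,0,-6],[0,0,-7]],"yaw":[-0.11,-0.11,-0.11,-0.11,-0.11,-0.11,-0.11,-0.11]}' 60
python3 -m handwheel '{"gripper":[1,1,1,1,1,1,1,1],"slide":[[0,0,0],[0,0,0],[0,0,0],[25,14,0],[25,14,0],[25,14,0],[25,14,0],[25,14,0]],"yaw":[-0.11,-0.11,-0.066,0,0,0,0,0]}'
python3 -m handwheel '{"gripper":[1,1,1,1,1,1,1,1],"slide":[[25,14,0],[25,14,0],[25,14,0],[25,14,0],[25,14,0],[25,14,0],[25,14,0],[25,14,0]],"yaw":[0,0,0,0,0,0,0,0]}'
python3 -m handwheel '{"gripper":[1,1,1,1,1,1,1,1],"slide":[[25,14,0],[25,14,0],[25,14,0],[25,14,0],[25,14,0],[25,14,0],[25,14,0],[25,14,0]],"yaw":[0,0,0,0,0,0,0,0]}'
python3 - <<'E'
from h import *
plan(.525,.0,.28,86); W=camera("wrist"); save("w1",W); print(W["fx"],W["cx"],W["cy"],W["R"].round(3),(-W["R"].T@W["t"]).round(4))
E
```

```text
time: 0.87
ee_pos: [0.1807, -0.5193, 0.2802]
tcp_rot: [-180.0, -0.0, 69.9]
wrist_force: [0.1, -0.5, 0.8]
opening: 0.0852
grasp_force: 0.0
time: 1.53
ee_pos: [0.2597, -0.3985, 0.2801]
tcp_rot: [-180.0, -0.0, 86.0]
wrist_force: [-0.1, -0.6, 0.3]
opening: 0.0855
grasp_force: 0.0
time: 2.2
ee_pos: [0.3855, -0.2067, 0.2803]
tcp_rot: [180.0, 0.0, 86.0]
wrist_force: [0.8, -1.9, -0.5]
opening: 0.0854
grasp_force: 0.0
time: 2.87
ee_pos: [0.5112, -0.0149, 0.2802]
tcp_rot: [-180.0, 0.0, 86.0]
wrist_force: [-0.3, -0.7, 0.0]
opening: 0.0856
grasp_force: 0.0
at [ 0.5112 -0.0149  0.2802] [-179.99    0.     86.  ] q6 92.3 t 2.9 F [-0.3 -0.7  0. ]
turn tool-yaw rad -0.0001 slide after turn [15.9 12.7  0.2]
296.05468114794644 252.44217839239076 188.34705902729192 [[ 0.998 -0.069 -0.   ]
 [-0.065 -0.952  0.3  ]
 [-0.021 -0.299 -0.954]] [0.5184 0.0619 0.422 ]
```

View pics/w1.png

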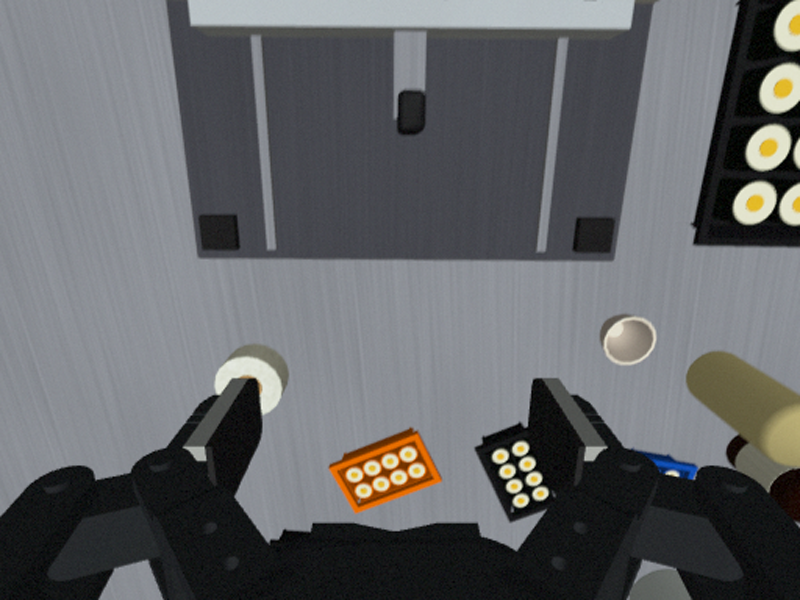

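The wrist view shows the grip's top at about (411,105). The base's front edge runs from (200,258) to (613,260), and the hood is at the top of the picture.

Run:
```python
from h import *
W=camera("wrist"); k=.64
for z in (.102,): print([onz(W,(u*k,v*k),z).round(4) for u,v in ((411,91),(411,120),(398,105),(425,105),(411,134))])
a,b=onz(W,(200*k,258*k),.0),onz(W,(613*k,260*k),.0); print(a,b,np.degrees(np.arctan2(*(b-a)[[1,0]])))
a,b=onz(W,(192*k,26*k),.1),onz(W,(630*k,29*k),.1); print(a,b,np.degrees(np.arctan2(*(b-a)[[1,0]])))
plan(.525,.0,.28,86)
```

```text
[array([0.5331, 0.0995, 0.102 ]), array([0.5322, 0.0823, 0.102 ]), array([0.5244, 0.0918, 0.102 ]), array([0.5416, 0.0907, 0.102 ]), array([0.5317, 0.0737, 0.102 ])]
[ 0.3331182  -0.01923634  0.        ] [ 0.71695537 -0.04687655  0.        ] -4.118774553784753
[0.40073341 0.14560306 0.1       ] [0.669959   0.12588361 0.1       ] -4.1891541135840376
at [ 0.5121 -0.0135  0.2792] [-1.7993e+02 -3.0000e-02  8.6170e+01] q6 92.3 t 3.0 F [ 1.5 -0.6  0. ]
turn tool-yaw rad 0.003 slide after turn [14.4 12.  -0.8]
```

```bash
python3 -c "
from h import *
plan(.5325,.0866,.074,85.85)"
```

```text
at [ 0.5121 -0.0135  0.2792] [-1.7993e+02 -3.0000e-02  8.6170e+01] q6 92.3 t 3.0 F [ 1.5 -0.6  0. ]
turn tool-yaw rad 0.0057 slide after turn [101.4  13.1 205.2]
```

```bash
python3 -m handwheel '{"gripper":[1,1,1,1,1,1,1,1],"slide":[[20,3,0],[20,3,0],[20,3,0],[20,3,0],[21,2,0],[0,0,25],[0,0,25],[0,0,25]],"yaw":[0.002,0,0,0,0,0,0,0]}'
python3 -m handwheel '{"gripper":[1,1,1,1,1,1,1,1],"slide":[[0,0,25],[0,0,25],[0,0,25],[0,0,22],[0,0,20],[0,0,14],[0,0,0],[0,0,0]],"yaw":[0,0,0,0,0,0,0,0]}'
python3 -m handwheel '{"gripper":[-1,-1,-1,-1,-1,-1,-1,-1],"slide":[[0,0,0],[0,0,0],[0,0,0],[0,0,0],[0,0,0],[0,0,0],[0,0,0],[0,0,0]],"yaw":[0,0,0,0,0,0,0,0]}' 60
```

```text
time: 3.63
ee_pos: [0.5319, 0.0834, 0.2044]
tcp_rot: [180.0, 0.0, 85.9]
wrist_force: [0.7, -0.1, 0.5]
opening: 0.0855
grasp_force: 0.0
time: 4.3
ee_pos: [0.5313, 0.0829, 0.0741]
tcp_rot: [-179.9, 0.0, 85.9]
wrist_force: [0.1, 0.3, 0.3]
opening: 0.0854
grasp_force: 0.0
time: 4.97
ee_pos: [0.5284, 0.0837, 0.075]
tcp_rot: [-179.6, -0.0, 85.9]
wrist_force: [-22.7, 1.1, 16.1]
opening: 0.0164
grasp_force: 62.5
```

```bash
python3 -m handwheel '{"gripper":[-1,-1,-1,-1,-1,-1,-1,-1],"slide":[[0,-3,0],[-5,-1,0],[-15,0,0],[-15,0,0],[-15,0,0],[-15,0,0],[-15,0,0],[-15,0,0]],"yaw":[0,0,0,0,0,0,0,0]}'
python3 -m handwheel '{"gripper":[-1,-1,-1,-1,-1],"slide":[[-15,0,0],[-10,0,0],[-8,0,0],[-5,0,0],[0,0,0]],"yaw":[0,0,0,0,0]}'
```

```text
time: 5.63
ee_pos: [0.521, -0.0116, 0.0751]
tcp_rot: [180.0, -0.0, 85.9]
wrist_force: [-1.1, 2.9, 7.6]
opening: 0.0168
grasp_force: 61.4
time: 6.05
ee_pos: [0.518, -0.0504, 0.0751]
tcp_rot: [180.0, 0.1, 85.8]
wrist_force: [-3.6, -1.9, 8.0]
opening: 0.017
grasp_force: 61.5
```

```bash
python3 -m handwheel '{"gripper":[-1,-1,-1,-1],"slide":[[-6,0,0],[-6,0,0],[-5,0,0],[-5,0,0]],"yaw":[0,0,0,0]}'
python3 -m handwheel '{"gripper":[-1,-1,-1],"slide":[[-5,0,0],[-5,0,0],[0,0,0]],"yaw":[0,0,0]}'
python3 -m handwheel '{"gripper":[-1,-1,-1],"slide":[[-4,0,0],[-4,0,0],[0,0,0]],"yaw":[0,0,0]}'
```

```text
time: 6.38
ee_pos: [0.5164, -0.0712, 0.0751]
tcp_rot: [-180.0, -0.0, 85.9]
wrist_force: [-4.1, 2.3, 7.6]
opening: 0.017
grasp_force: 61.6
time: 6.63
ee_pos: [0.5159, -0.0782, 0.0751]
tcp_rot: [-180.0, -0.4, 86.0]
wrist_force: [-3.0, 21.4, 10.3]
opening: 0.0166
grasp_force: 61.7
time: 6.88
ee_pos: [0.5158, -0.0801, 0.0749]
tcp_rot: [180.0, -1.1, 86.2]
wrist_force: [0.2, 55.2, 9.7]
opening: 0.0173
grasp_force: 61.9
```

```bash
python3 -m handwheel '{"gripper":[-1,-0.5,0,0,0,0,0,0],"slide":[[8,0,0],[0,0,0],[0,0,0],[0,0,0],[0,0,-15],[0,0,-20],[0,0,-25],[0,0,-25]],"yaw":[0,0,0,0,0,0,0,0]}'
python3 -m handwheel '{"gripper":[1,1,1,1,1,1,1,1],"slide":[[0,0,-25],[0,0,-25],[0,0,-25],[0,0,-25],[0,0,-25],[0,0,-15],[0,0,0],[0,0,0]],"yaw":[0,0,0,0,0,0,0,0]}'
python3 - <<'E'
from h import *
plan(.525,.0,.28,86); W=camera("wrist"); save("w2",W)
E
```

```text
time: 7.55
ee_pos: [0.5156, -0.0816, 0.1598]
tcp_rot: [-179.9, 0.0, 85.8]
wrist_force: [0.0, 0.9, 0.0]
opening: 0.043
grasp_force: 0.0
time: 8.22
ee_pos: [0.5164, -0.0816, 0.2996]
tcp_rot: [179.9, 0.0, 85.8]
wrist_force: [0.7, -0.1, -0.7]
opening: 0.0854
grasp_force: 0.0
at [ 0.5164 -0.0816  0.2996] [1.7993e+02 2.0000e-02 8.5830e+01] q6 85.2 t 8.2 F [ 0.7 -0.1 -0.7]
turn tool-yaw rad -0.0029 slide after turn [82.   2.9 19.6]
```

View pics/w2.png

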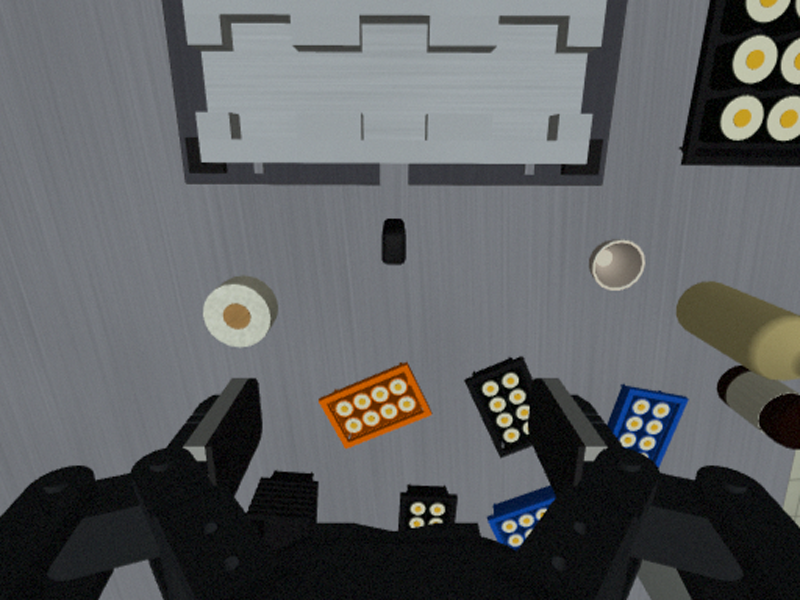

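The carriage is out and its grip stands at (394,240). The pockets are at the top of the picture. Next I'll look at the knob and pockets from closer in.

```bash
python3 -m handwheel '{"gripper":[1,1,1,1,1,1,1,1],"slide":[[20,-5,-5],[20,-5,-5],[20,-5,-5],[20,-5,-5],[20,-5,-5],[20,-5,-5],[0,0,0],[0,0,0]],"yaw":[0,0,0,0,0,0,0,0]}'
python3 - <<'E'
from h import *
plan(.525,.0,.28,86); W=camera("wrist"); save("w3",W)
E
```

```text
time: 8.93
ee_pos: [0.4946, 0.0414, 0.3282]
tcp_rot: [-179.9, 0.0, 86.0]
wrist_force: [-0.3, 0.3, 0.2]
opening: 0.0855
grasp_force: 0.0
at [0.4946 0.0414 0.3282] [-1.7993e+02  2.0000e-02  8.5970e+01] q6 98.8 t 8.9 F [-0.3  0.3  0.2]
turn tool-yaw rad -0.0005 slide after turn [-39.2  33.2  48.2]
```

View pics/w3.png

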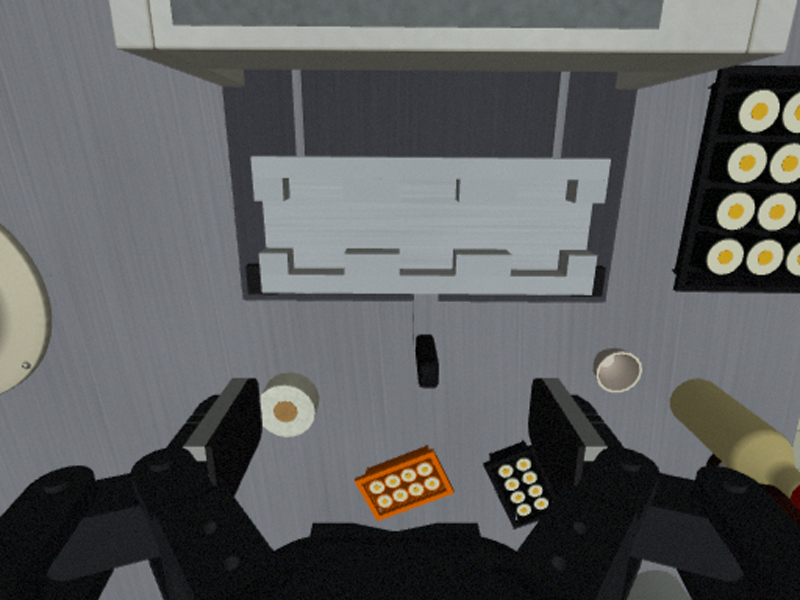

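The pockets' near walls show at (289-345,270), (400-455,270) and (512-568,270), and the grip is at (428,360). The knob is not in view yet, so I'll move further over the hood.

```bash
python3 -m handwheel '{"gripper":[1,1,1,1,1,1,1,1],"slide":[[20,-7,-1],[20,-7,-1],[20,-7,-1],[20,-7,-1],[20,-7,-1],[20,-7,-1],[0,0,0],[0,0,0]],"yaw":[0,0,0,0,0,0,0,0]}'
python3 - <<'E'
from h import *
plan(.525,.0,.28,86); W=camera("wrist"); save("w4",W)
E
```

```text
time: 9.65
ee_pos: [0.4616, 0.1634, 0.3345]
tcp_rot: [-179.9, 0.0, 85.9]
wrist_force: [-1.0, 0.6, -0.3]
opening: 0.0855
grasp_force: 0.0
at [0.4616 0.1634 0.3345] [-1.7995e+02  5.0000e-02  8.5920e+01] q6 113.6 t 9.7 F [-1.   0.6 -0.3]
turn tool-yaw rad -0.0014 slide after turn [-158.6   74.6   54.5]
```

View pics/w4.png

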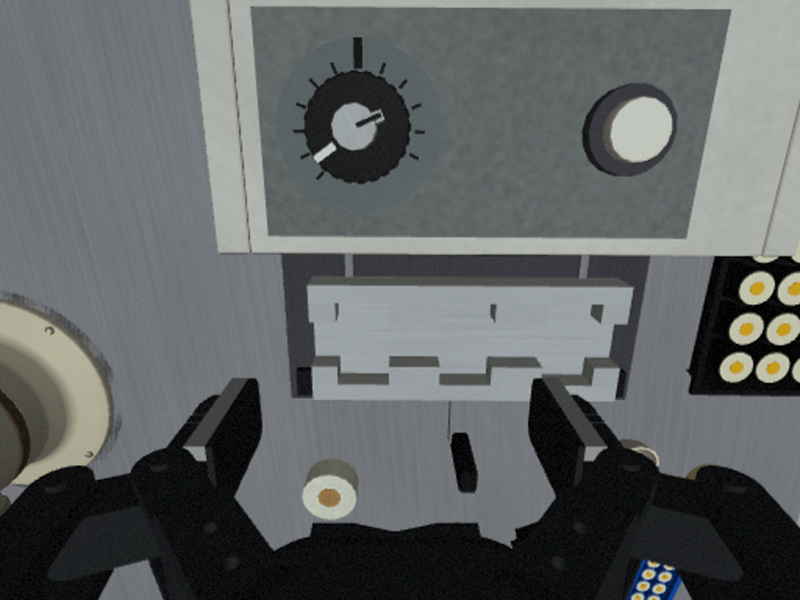

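The knob's ring centre is at about (357,126), its white index at (325,152) and the long mark at (358,52). The button is at (640,130).

Run:
```python
from h import *
W=camera("wrist"); k=.64
g=W["img"].max(2); m=(g<60).astype(np.uint8); m[:, :170]=0; m[:,280:]=0; m[130:]=0
m=cv2.morphologyEx(m,cv2.MORPH_OPEN,np.ones((5,5)))
c=max(cv2.findContours(m,0,1)[0],key=cv2.contourArea); h=cv2.convexHull(c)
P=np.array([onz(W,p[0],.193) for p in h]); (x,y),r=cv2.minEnclosingCircle(np.float32(P[:,:2]*1000)); print("ring",x,y,r, cv2.fitEllipse(np.float32(P[:,:2]*1000)))
C=np.array([x,y])/1000
# long mark centroid
lm=(g<70).astype(np.uint8); ys,xs=np.nonzero(lm[22:44,222:236]); L=onz(W,(xs.mean()+222,ys.mean()+22),.18)
wm=(W["img"].min(2)>170).astype(np.uint8); ys,xs=np.nonzero(wm[90:106,195:218]); I=onz(W,(xs.mean()+195,ys.mean()+90),.199); print(len(xs),xs.mean()+195,ys.mean()+90)
aL=np.degrees(np.arctan2(L[1]-C[1],L[0]-C[0]));aI=np.degrees(np.arctan2(I[1]-C[1],I[0]-C[0])); print(L,I,aL,aI,"cw needed rad",np.radians((aI-aL)%360))
X=onz(W,(640*k,129*k),.19); print("button ~",X)
```

```text
ring 447.7976989746094 253.2081298828125 31.03830337524414 ((447.8133850097656, 252.9982147216797), (61.04566192626953, 61.30158233642578), 65.80146026611328)
69 207.17391304347825 96.86956521739131
[0.45125263 0.29444707 0.18      ] [0.42846438 0.24107915 0.199     ] 85.21103159342137 -147.89742203045537 cw needed rad 2.2146752772104294
button ~ [0.61260044 0.2404307  0.19      ]
```

```bash
python3 -m handwheel '{"gripper":[1,1,1,1,1,1,1,1],"slide":[[0,0,0],[0,0,0],[0,0,0],[0,0,0],[0,0,0],[0,0,0],[0,0,0],[0,0,0]],"yaw":[-0.11,-0.11,-0.11,-0.11,-0.11,-0.11,-0.11,-0.11]}'
python3 -m handwheel '{"gripper":[1,1,1,1,1,1,1,1],"slide":[[0,0,0],[0,0,0],[0,0,0],[0,0,0],[0,0,0],[0,0,0],[0,0,0],[0,0,0]],"yaw":[-0.11,-0.11,-0.11,-0.11,-0.11,-0.07,0,0]}'
python3 -c "
from h import *
plan(.4478,.2531,.181,172)"
```

```text
time: 10.42
ee_pos: [0.4619, 0.1624, 0.335]
tcp_rot: [-180.0, 0.0, 136.5]
wrist_force: [0.5, -0.4, -0.3]
opening: 0.0854
grasp_force: 0.0
time: 11.08
ee_pos: [0.4618, 0.1627, 0.3351]
tcp_rot: [-180.0, -0.0, 171.6]
wrist_force: [-1.0, 0.2, 0.3]
opening: 0.0855
grasp_force: 0.0
at [0.4618 0.1627 0.3351] [-1.7998e+02 -1.0000e-02  1.7160e+02] q6 27.8 t 11.1 F [-1.   0.2  0.3]
turn tool-yaw rad -0.007 slide after turn [ 26.5  87.5 154.1]
```

```bash
python3 -m handwheel '{"gripper":[1,1,1,1,1,1,1,1],"slide":[[6,20,0],[6,20,0],[7,20,0],[8,20,0],[0,7.5,0],[0,0,25],[0,0,25],[0,0,25]],"yaw":[0,0,0,0,0,0,0,0]}'
python3 -m handwheel '{"gripper":[1,1,1,1,1,1,1,1],"slide":[[0,0,20],[0,0,20],[0,0,15],[0,0,0],[0,0,0],[0,0,0],[0,0,0],[0,0,0]],"yaw":[0,0,0,0,0,0,0,0]}'
python3 - <<'E'
from h import *
plan(.4478,.2531,.181,172); T=camera("side"); save("s5",T,(80,60,280,210),4)
E
```

```text
time: 11.75
ee_pos: [0.4477, 0.2538, 0.2593]
tcp_rot: [180.0, 0.0, 171.7]
wrist_force: [-0.3, -0.1, 0.5]
opening: 0.0855
grasp_force: 0.0
time: 12.42
ee_pos: [0.4477, 0.2543, 0.2064]
tcp_rot: [179.9, 0.1, 171.8]
wrist_force: [0.3, -0.0, 0.0]
opening: 0.0853
grasp_force: 0.0
at [0.4477 0.2543 0.2064] [1.7994e+02 8.0000e-02 1.7179e+02] q6 37.8 t 12.4 F [ 0.3 -0.   0. ]
turn tool-yaw rad -0.0036 slide after turn [-0.3 -1.2 25.4]
```

View pics/s5.png

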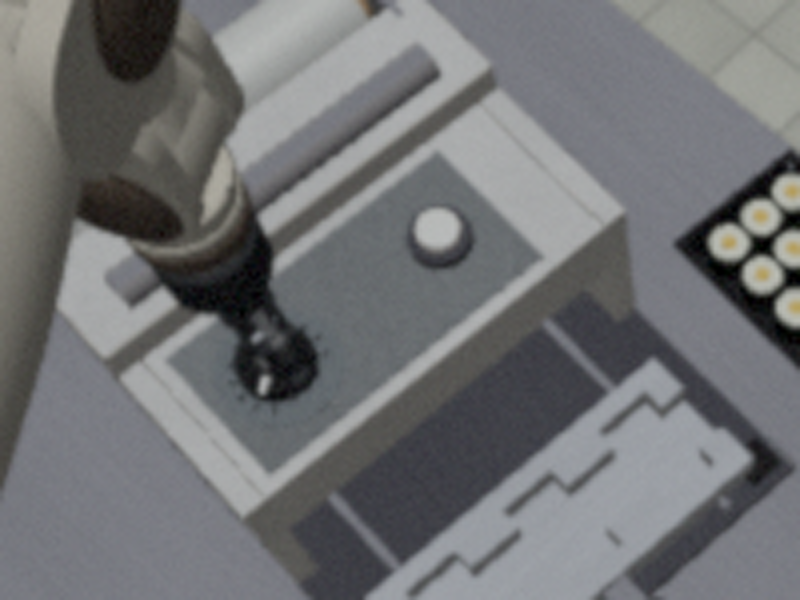

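The gripper is over the knob at (270,350) and clear of everything, so I'll go down onto the ring.

```bash
python3 -m handwheel '{"gripper":[1,1,1,1],"slide":[[0,-1,10],[0,0,10],[0,0,5],[0,0,0]],"yaw":[0,0,0,0]}'
python3 -m handwheel '{"gripper":[-1,-1,-1,-1,-1,-1],"slide":[[0,0,0],[0,0,0],[0,0,0],[0,0,0],[0,0,0],[0,0,0]],"yaw":[0,0,0,0,0,0]}' 30
```

```text
time: 12.8
ee_pos: [0.4464, 0.2528, 0.1782]
tcp_rot: [-179.9, -0.1, 171.8]
wrist_force: [1.1, -0.4, 0.5]
opening: 0.0855
grasp_force: 0.0
time: 13.3
ee_pos: [0.447, 0.2525, 0.181]
tcp_rot: [-179.9, 0.0, 171.8]
wrist_force: [-2.0, -5.9, 4.1]
opening: 0.0587
grasp_force: 33.2
```

```bash
for i in 1 2; do :; done
python3 -m handwheel '{"gripper":[-1,-1,-1,-1,-1,-1,-1,-1],"slide":[[0,0,0],[0,0,0],[0,0,0],[0,0,0],[0,0,0],[0,0,0],[0,0,0],[0,0,0]],"yaw":[0.1,0.11,0.11,0.11,0.11,0.11,0.11,0.11]}'
python3 -m handwheel '{"gripper":[-1,-1,-1,-1,-1,-1,-1,-1],"slide":[[0,0,0],[0,0,0],[0,0,0],[0,0,0],[0,0,0],[0,0,0],[0,0,0],[0,0,0]],"yaw":[0.11,0.11,0.11,0.11,0.11,0.11,0.11,0.11]}'
python3 -m handwheel '{"gripper":[-1,-1,-1,-1,-1,-1,-1,-1],"slide":[[0,0,0],[0,0,0],[0,0,0],[0,0,0],[0,0,0],[0,0,0],[0,0,0],[0,0,0]],"yaw":[0.11,0.11,0.11,0.11,0,0,0,0]}'
python3 -c "
from h import *
plan(.4478,.2531,.181,45)"
```

```text
time: 13.97
ee_pos: [0.4466, 0.252, 0.181]
tcp_rot: [-179.9, 0.1, 121.6]
wrist_force: [-4.2, -7.7, 5.6]
opening: 0.0588
grasp_force: 33.4
time: 14.63
ee_pos: [0.4459, 0.2519, 0.1809]
tcp_rot: [-179.9, 0.2, 71.2]
wrist_force: [-9.1, -7.7, 6.9]
opening: 0.0587
grasp_force: 33.4
time: 15.3
ee_pos: [0.4456, 0.2521, 0.1809]
tcp_rot: [-180.0, 0.2, 46.3]
wrist_force: [-9.7, -6.9, 8.5]
opening: 0.0584
grasp_force: 33.5
at [0.4456 0.2521 0.1809] [-1.7996e+02  1.7000e-01  4.6320e+01] q6 163.2 t 15.3 F [-9.7 -6.9  8.5]
turn tool-yaw rad 0.0231 slide after turn [ 2.2  0.9 -0.1]
```

```bash
python3 -m handwheel '{"gripper":[1,1,1,1,1,1,1,1],"slide":[[0,0,0],[0,0,0],[0,0,0],[0,0,0],[0,0,-20],[0,0,-25],[0,0,-25],[0,0,-25]],"yaw":[0,0,0,0,0,0,0,0]}'
python3 -m handwheel '{"gripper":[1,1,1,1,1,1,1,1],"slide":[[0,0,-25],[0,0,-25],[0,0,-10],[0,0,0],[0,0,0],[0,0,0],[0,0,0],[0,0,0]],"yaw":[0,-0.1,-0.1,-0.1,-0.1,-0.1,-0.1,-0.1]}'
python3 -m handwheel '{"gripper":[1,1,1,1,1,1,1,1],"slide":[[-20,0,0],[-20,0,0],[-20,0,0],[-20,0,0],[-10,0,0],[0,0,0],[0,0,0],[0,0,0]],"yaw":[0,0,0,0,0,0,0,0]}'
python3 - <<'E'
from h import *
plan(.46,.163,.335,86); W=camera("wrist"); save("w6",W,(150,0,490,255))
E
```

```text
time: 15.97
ee_pos: [0.447, 0.2532, 0.2764]
tcp_rot: [180.0, -0.0, 46.3]
wrist_force: [1.0, -0.0, 0.6]
opening: 0.0856
grasp_force: 0.0
time: 16.63
ee_pos: [0.4472, 0.2533, 0.3353]
tcp_rot: [180.0, -0.0, 86.7]
wrist_force: [-1.5, -0.5, 0.8]
opening: 0.0856
grasp_force: 0.0
time: 17.3
ee_pos: [0.4417, 0.164, 0.3352]
tcp_rot: [-180.0, -0.0, 86.5]
wrist_force: [-0.5, -0.0, 0.8]
opening: 0.0852
grasp_force: 0.0
at [0.4417 0.164  0.3352] [-1.800e+02 -2.000e-02  8.645e+01] q6 113.9 t 17.3 F [-0.5 -0.   0.8]
turn tool-yaw rad 0.0079 slide after turn [ 0.3 18.3  0.2]
```

View pics/w6.png

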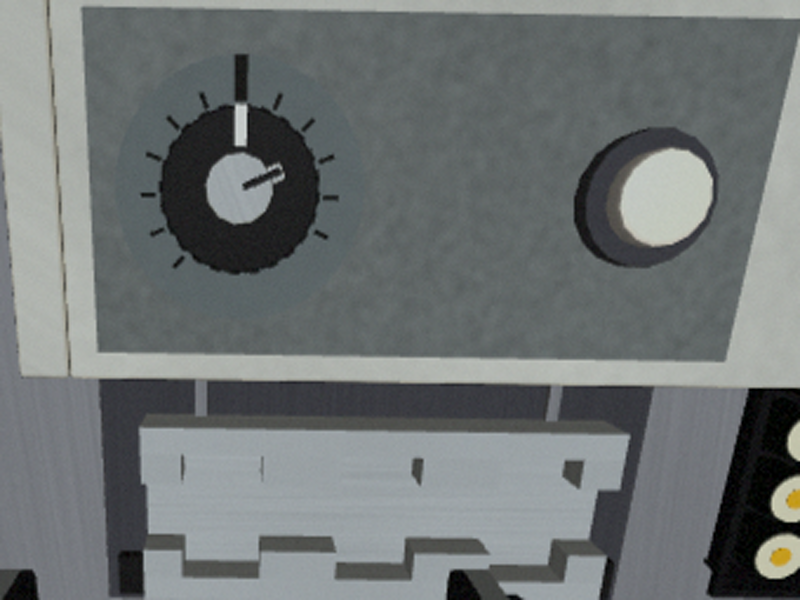

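The white index now points at the long mark, and the inner pointer is unchanged. Next I'll look at the pockets from above.

```bash
python3 -m handwheel '{"gripper":[1,1,1,1,1,1,1,1],"slide":[[-25,8,0],[-25,8,0],[-25,8,0],[-25,8,0],[-25,8,0],[-25,8,0],[-5,6,0],[0,0,0]],"yaw":[0.01,0,0,0,0,0,0,0]}'
python3 -m handwheel '{"gripper":[1,1,1,1,1,1,1,1],"slide":[[0,0,20],[0,0,20],[0,0,20],[0,0,20],[0,0,0],[0,0,0],[0,0,0],[0,0,0]],"yaw":[0,0,0,0,0,0,0,0]}'
python3 - <<'E'
from h import *
import pickle
plan(.505,0,.25,85.85); W=camera("wrist"); pickle.dump(W,open("w7.pkl","wb")); save("w7",W,(60,0,460,280))
c=W["R"]; print((-W["R"].T@W["t"]).round(4)); print([np.round(tray(camera("top"),(p[0]*.64,p[1]*.64)),4) for p in ((504,261),(583,307))])
E
```

```text
time: 18.02
ee_pos: [0.4854, 0.0043, 0.3346]
tcp_rot: [-180.0, -0.0, 85.8]
wrist_force: [-0.0, -0.1, 0.2]
opening: 0.0855
grasp_force: 0.0
time: 18.68
ee_pos: [0.4849, 0.0054, 0.2568]
tcp_rot: [179.9, -0.0, 85.9]
wrist_force: [0.5, 0.3, 0.1]
opening: 0.0857
grasp_force: 0.0
at [0.4849 0.0054 0.2568] [ 1.7989e+02 -1.0000e-02  8.5910e+01] q6 94.7 t 18.7 F [0.5 0.3 0.1]
turn tool-yaw rad 0.0011 slide after turn [-4.  20.4  6.8]
[0.4919 0.0823 0.3987]
[array([  0.621 ,  -0.2641, -68.8753,  57.8345,  94.6546]), array([ 0.5263, -0.4136, 83.3368, 57.776 , 95.3586])]
```

View pics/w7.png

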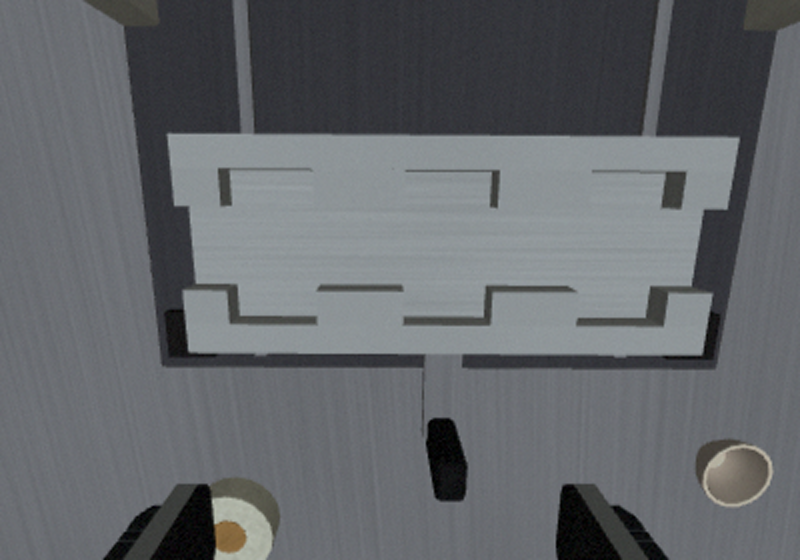

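The picture is at scale 2 with offset 60. The nest shows the pocket top corners: far edges at v≈170 (u 219/312, 405/499, 592/686) and near edges at v≈325 (u 229/317, 403/491, 577/665). I'll fit those corners.

Run:
```python
from h import *
import pickle
from scipy.optimize import least_squares
W=pickle.load(open("w7.pkl","rb"))
U=np.array([[219,169],[312,170],[405,170],[499,171],[592,171],[686,172],[229,325],[317,325],[403,325],[491,325],[577,325],[665,325]])/2.+[60,0]
M=np.array([[105*(i-1)+s*26.5,44.5] for i in range(3) for s in(-1,1)]+[[105*(i-1)+s*26.5,-44.5] for i in range(3) for s in(-1,1)])/1000
def f(p):
    c,s=np.cos(p[2]),np.sin(p[2]); X=M@np.array([[c,s],[-s,c]])+p[:2]
    return np.concatenate([proj(W,[*x,p[3]])-u for x,u in zip(X,U)])
r=least_squares(f,[.51,.03,-.07,.05]); p=r.x; print(p,np.degrees(p[2]),np.abs(r.fun).max().round(2))
for i in(-1,0,1): print("pocket",i+2,(p[:2]+.105*i*np.array([np.cos(p[2]),np.sin(p[2])])).round(4))
g=onz(W,((446/2+60),(441/2)),.102); print("grip top approx",g)
```

```text
[ 0.52795458  0.04609557 -0.07301567  0.04687286] -4.183489476992227 0.74
pocket 1 [0.4232 0.0538]
pocket 2 [0.528  0.0461]
pocket 3 [0.6327 0.0384]
grip top approx [ 0.51655688 -0.04975186  0.102     ]
```

```bash
python3 -m handwheel '{"gripper":[1,1,1,1,1,1],"slide":[[0,0,0],[0,0,0],[0,0,0],[0,0,0],[0,0,0],[0,0,0]],"yaw":[-0.1,-0.1,-0.1,-0.1,-0.037,0]}'
python3 -c "
from h import *
plan(.6213,-.2655,.011,111)"
```

```text
time: 19.33
ee_pos: [0.4846, 0.0049, 0.2557]
tcp_rot: [180.0, 0.0, 111.0]
wrist_force: [-0.4, -0.2, 0.1]
opening: 0.0856
grasp_force: 0.0
at [0.4846 0.0049 0.2557] [1.7997e+02 1.0000e-02 1.1100e+02] q6 69.6 t 19.3 F [-0.4 -0.2  0.1]
turn tool-yaw rad 0.0 slide after turn [-301.4   30.7  244.7]
```

```bash
python3 -m handwheel '{"gripper":[1,1,1,1,1,1,1,1],"slide":[[-25,2.5,0],[-25,2.5,0],[-25,2.5,0],[-25,2.5,0],[-25,2.5,0],[-25,2.5,0],[-25,2.5,0],[-25,2.5,0]],"yaw":[0,0,0,0,0,0,0,0]}'
python3 -m handwheel '{"gripper":[1,1,1,1,1,1,1,1],"slide":[[-25,2.5,0],[-25,2.5,0],[-25,2.5,0],[-25,2.5,0],[-1.5,0.5,25],[0,0,25],[0,0,25],[0,0,25]],"yaw":[0,0,0,0,0,0,0,0]}'
python3 -m handwheel '{"gripper":[1,1,1,1,1,1],"slide":[[0,0,25],[0,0,15],[0,0,0],[0,0,0],[0,0,0],[0,0,0]],"yaw":[0,0,0,0,0,0]}'
python3 - <<'E'
from h import *
plan(.6213,-.2655,.011,111)
W=camera("wrist"); save("w8",W)
E
```

```text
time: 20.0
ee_pos: [0.5751, -0.176, 0.2555]
tcp_rot: [180.0, 0.0, 110.8]
wrist_force: [1.0, 0.1, 1.0]
opening: 0.0855
grasp_force: 0.0
time: 20.67
ee_pos: [0.6207, -0.2662, 0.1541]
tcp_rot: [180.0, 0.0, 110.8]
wrist_force: [1.3, 0.5, 0.6]
opening: 0.0858
grasp_force: 0.0
time: 21.17
ee_pos: [0.6214, -0.2662, 0.1173]
tcp_rot: [179.9, 0.1, 110.9]
wrist_force: [0.3, -0.4, 1.0]
opening: 0.0856
grasp_force: 0.0
at [ 0.6214 -0.2662  0.1173] [1.7989e+02 1.1000e-01 1.1089e+02] q6 45.9 t 21.2 F [ 0.3 -0.4  1. ]
turn tool-yaw rad -0.002 slide after turn [  0.7   0.2 106.3]
```

View pics/w8.png

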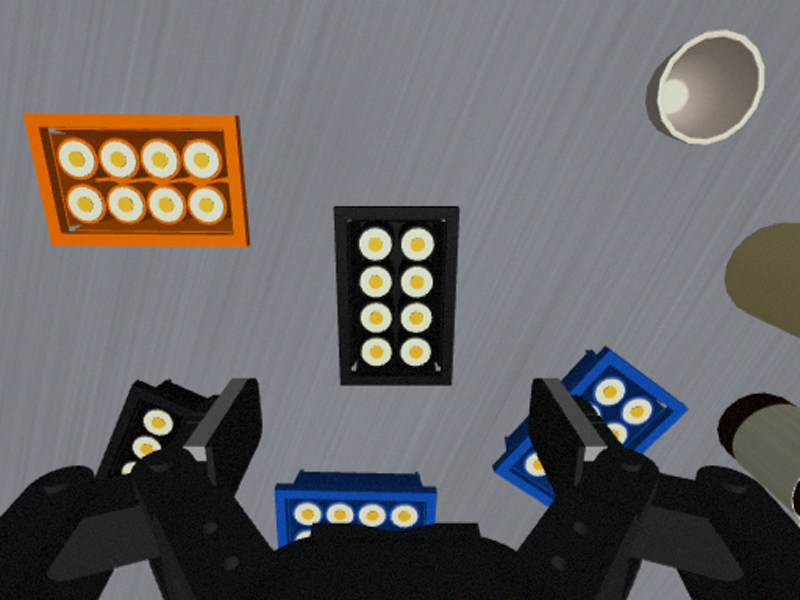

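The tray is centred at (397,295), square to the gripper and midway between the fingers at u≈397. I'll check its centre from this view.

Run:
```python
from h import *
W=camera("wrist"); k=.64
P=np.array([onz(W,(u*k,v*k),.03) for u,v in ((334,207),(460,207),(452,384),(341,384))]); print(P.round(4),P.mean(0).round(4), np.linalg.norm(P[0]-P[1]),np.linalg.norm(P[1]-P[2]))
d=P[0]-P[3];print(np.degrees(np.arctan2(d[1],d[0])))
```

```text
[[ 0.5781 -0.2302  0.03  ]
 [ 0.6357 -0.2082  0.03  ]
 [ 0.6701 -0.2988  0.03  ]
 [ 0.6127 -0.3207  0.03  ]] [ 0.6241 -0.2645  0.03  ] 0.061698015558443696 0.096890692716939
110.98636301715256
```

```bash
python3 -m handwheel '{"gripper":[1,1,1,1,1,1,1,1],"slide":[[1,0,25],[0,0,25],[0,0,25],[0,0,15],[0,0,10],[0,0,6],[0,0,0],[0,0,0]],"yaw":[0,0,0,0,0,0,0,0]}'
python3 -m handwheel '{"gripper":[-1,-1,-1,-1,-1,-1,-1,-1],"slide":[[0,0,0],[0,0,0],[0,0,0],[0,0,0],[0,0,0],[0,0,0],[0,0,0],[0,0,0]],"yaw":[0,0,0,0,0,0,0,0]}' 25
```

```text
time: 21.93
ee_pos: [0.6207, -0.2651, 0.0103]
tcp_rot: [179.9, 0.0, 110.9]
wrist_force: [0.6, -0.5, 0.3]
opening: 0.0858
grasp_force: 0.0
time: 22.6
ee_pos: [0.6209, -0.2652, 0.0109]
tcp_rot: [179.9, 0.1, 110.9]
wrist_force: [-0.6, 0.2, 6.2]
opening: 0.0615
grasp_force: 27.3
```

```bash
python3 -m handwheel '{"gripper":[-1,-1,-1,-1,-1,-1,-1,-1],"slide":[[0,0,-8],[0,0,-15],[0,0,-20],[0,0,-25],[0,0,-25],[0,0,-25],[0,0,-20],[0,0,-12]],"yaw":[0,0,0,0,0,0,0,0]}'
python3 -m handwheel '{"gripper":[-1,-1,-1,-1,-1,-1,-1,-1],"slide":[[0,0,0],[0,0,0],[0,0,0],[0,0,0],[0,0,0],[0,0,0],[0,0,0],[0,0,0]],"yaw":[0.08,0.08,0.08,0.08,0.08,0.037,0,0]}'
python3 -c "
from h import *
plan(.6302,.0387,.036,85.83)"
```

```text
time: 23.27
ee_pos: [0.6207, -0.2651, 0.1628]
tcp_rot: [179.9, 0.1, 110.9]
wrist_force: [-0.1, -0.3, -1.1]
opening: 0.0612
grasp_force: 28.1
time: 23.93
ee_pos: [0.6202, -0.2649, 0.1595]
tcp_rot: [-180.0, -0.0, 86.0]
wrist_force: [0.0, 0.1, -1.5]
opening: 0.061
grasp_force: 28.1
at [ 0.6202 -0.2649  0.1595] [-180.     -0.     85.96] q6 70.9 t 23.9 F [ 0.   0.1 -1.5]
turn tool-yaw rad 0.0022 slide after turn [303.5 -12.1 123.5]
```

```bash
python3 -m handwheel '{"gripper":[-1,-1,-1,-1,-1,-1,-1,-1],"slide":[[15,-1,0],[22,-1,0],[22,-1,0],[22,-1,0],[22,-1,0],[22,-1,0],[22,-1,0],[22,-1,0]],"yaw":[0.002,0,0,0,0,0,0,0]}'
python3 -m handwheel '{"gripper":[-1,-1,-1,-1,-1,-1,-1,-1],"slide":[[22,-1,0],[22,-1,0],[22,-1,0],[22,-1,0],[22,0,0],[15,0,0],[9.5,0,0],[0,0,0]],"yaw":[0,0,0,0,0,0,0,0]}'
python3 -m handwheel '{"gripper":[-1,-1,-1,-1],"slide":[[0,0,20],[0,0,20],[0,0,20],[0,0,0]],"yaw":[0,0,0,0]}'
python3 - <<'E'
from h import *
plan(.6302,.0387,.036,85.83); W=camera("wrist"); save("w9",W)
E
```

```text
time: 24.6
ee_pos: [0.6244, -0.094, 0.1595]
tcp_rot: [180.0, -0.0, 85.8]
wrist_force: [-0.5, 0.8, -1.3]
opening: 0.0615
grasp_force: 28.1
time: 25.27
ee_pos: [0.6306, 0.0405, 0.1593]
tcp_rot: [-180.0, -0.0, 85.9]
wrist_force: [-0.4, -0.1, -1.3]
opening: 0.0612
grasp_force: 28.1
time: 25.6
ee_pos: [0.6287, 0.0375, 0.0949]
tcp_rot: [-179.7, 0.1, 85.7]
wrist_force: [-1.5, -0.0, -1.5]
opening: 0.0614
grasp_force: 28.1
at [0.6287 0.0375 0.0949] [-1.7966e+02  6.0000e-02  8.5720e+01] q6 97.7 t 25.6 F [-1.5 -0.  -1.5]
turn tool-yaw rad -0.0019 slide after turn [ 1.3  1.4 58.9]
```

View pics/w9.png

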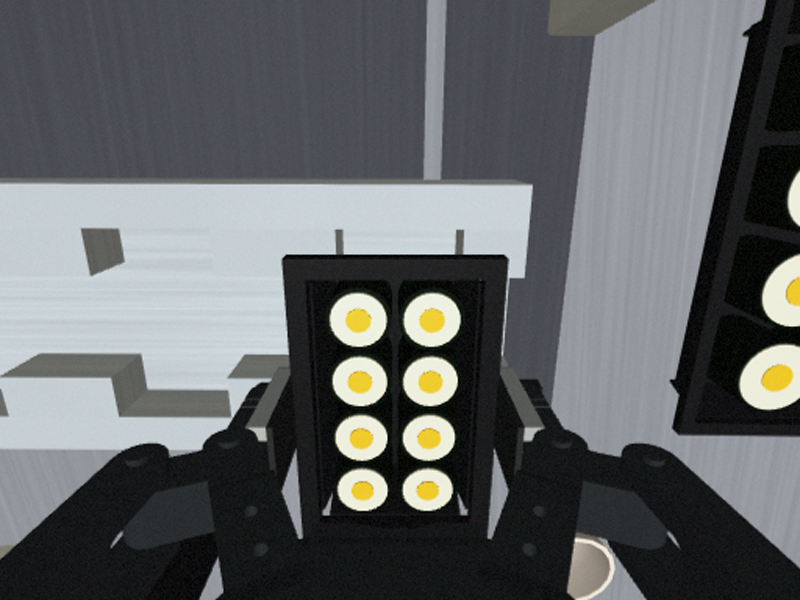

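The tray is held square at u≈396. The pocket's walls show at u 336 and 464, so its middle is u≈400, about 1.5 mm towards +x. I'll check the length direction the same way.

Run:
```python
from h import *
W=camera("wrist"); k=.64; o=sensors.get_obs()["ee_pos"]
zr=o[2]-.0109+.030
t=np.radians(-4.15); ex=np.array([np.cos(t),np.sin(t)]); ey=np.array([-np.sin(t),np.cos(t)])
A=onz(W,(283*k,255*k),zr)[:2];B=onz(W,(508*k,255*k),zr)[:2]; tc=(A+B)/2; print("tray w",np.linalg.norm(A-B),"far mid",ex@tc,ey@tc)
C=onz(W,(336*k,229*k),.047)[:2];D=onz(W,(464*k,229*k),.047)[:2]; pc=(C+D)/2; print("pocket w",np.linalg.norm(C-D),ex@pc,ey@pc)
print("need tool y",1000*(ex@(pc-tc)),"tool x",1000*(ey@(pc-tc)-.0445+.049))
plan(.6302,.0387,.036,85.83)
```

```text
tray w 0.059998108006259245 far mid 0.6272526943021871 0.13322749825139077
pocket w 0.05334808443100414 0.6290131463094949 0.128288582031596
need tool y 1.7604520073077867 tool x -0.43891621979477713
at [0.6302 0.0378 0.0992] [-1.7992e+02  2.0000e-02  8.5720e+01] q6 97.7 t 25.7 F [-0.4  0.4 -0.6]
turn tool-yaw rad -0.0019 slide after turn [ 0.9 -0.1 63.2]
```

```bash
python3 -m handwheel '{"gripper":[-1,-1,-1,-1,-1,-1],"slide":[[0,0,12],[0,0,12],[0,0,12],[0,0,12],[0,0,8],[0,0,0]],"yaw":[0,0,0,0,0,0]}'
python3 -m handwheel '{"gripper":[-1,-1,-1,-1],"slide":[[0,0,3],[0,0,3],[0,0,2],[0,0,0]],"yaw":[0,0,0,0]}'
```

```text
time: 26.2
ee_pos: [0.6293, 0.0386, 0.0405]
tcp_rot: [-179.8, 0.0, 85.8]
wrist_force: [-0.0, -0.1, -2.5]
opening: 0.0615
grasp_force: 28.1
time: 26.53
ee_pos: [0.6307, 0.0387, 0.0352]
tcp_rot: [180.0, -0.0, 85.8]
wrist_force: [0.1, 0.3, -1.6]
opening: 0.0612
grasp_force: 28.2
```

```bash
python3 -m handwheel '{"gripper":[-1,-1,-1],"slide":[[0,0,1.5],[0,0,0],[0,0,0]],"yaw":[0,0,0]}'
python3 -m handwheel '{"gripper":[-1,-1,-1],"slide":[[0,0,1.5],[0,0,0],[0,0,0]],"yaw":[0,0,0]}'
```

```text
time: 26.78
ee_pos: [0.631, 0.0387, 0.0349]
tcp_rot: [179.9, -0.0, 85.8]
wrist_force: [-3.3, -0.2, 4.7]
opening: 0.0609
grasp_force: 28.8
time: 27.03
ee_pos: [0.631, 0.0387, 0.0348]
tcp_rot: [179.9, -0.0, 85.8]
wrist_force: [-7.8, 0.0, 14.6]
opening: 0.0617
grasp_force: 29.6
```

```bash
python3 -m handwheel '{"gripper":[0,1,1,1,1,1,1,1],"slide":[[0,0,-1],[0,0,0],[0,0,0],[0,0,0],[0,0,-10],[0,0,-20],[0,0,-25],[0,0,-25]],"yaw":[0,0,0,0,0,0,0,0]}'
python3 -m handwheel '{"gripper":[1,1,1,1,1,1,1,1],"slide":[[-20,0,-25],[-20,0,-25],[-20,0,-20],[-20,0,0],[-10,0,0],[0,0,0],[0,0,0],[0,0,0]],"yaw":[0,0,0,0,0,0,0,0]}'
python3 - <<'E'
from h import *
plan(.5265,-.415,.011,83); W=camera("wrist"); save("w10",W,(130,30,430,255))
print([np.round(tray(camera(n),(p[0]*.64,p[1]*.64)),4) for n,p in (("top",(583,307)),("side",(512,451)))])
E
```

```text
time: 27.7
ee_pos: [0.6303, 0.0386, 0.1143]
tcp_rot: [-179.9, 0.0, 85.8]
wrist_force: [0.4, -0.6, 0.0]
opening: 0.0855
grasp_force: 0.0
time: 28.37
ee_pos: [0.6237, -0.0503, 0.1824]
tcp_rot: [-179.9, -0.0, 85.8]
wrist_force: [0.9, 0.0, -0.5]
opening: 0.0851
grasp_force: 0.0
at [ 0.6237 -0.0503  0.1824] [-1.7991e+02 -2.0000e-02  8.5780e+01] q6 89.6 t 28.4 F [ 0.9  0.  -0.5]
turn tool-yaw rad 0.0485 slide after turn [-373.9  -52.1  171.4]
[array([ 0.4879, -0.4362, 86.1215, 57.7944, 89.5935]), array([ 0.4879, -0.4381, 84.5164, 59.604 , 86.1579])]
```

View pics/w10.png

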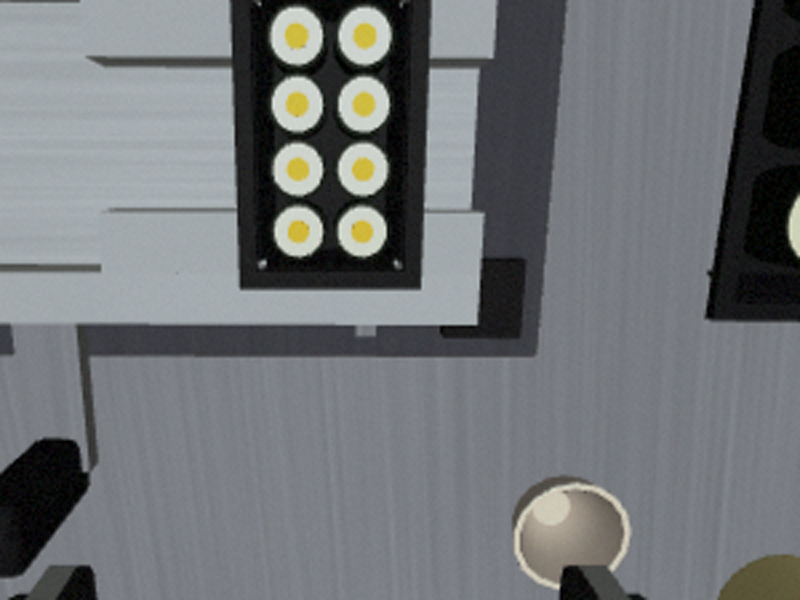

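Tray 1 is seated flat and square (edges at u 235-425, v 288). The second tray has been knocked aside, so I'll measure it again.

Run:
```python
from h import *
for n in ("top","side"):
    c=camera(n); p=proj(c,[.4875,-.438,.03]); r=tray(c,p); print(n,np.round(r,4)); p=proj(c,[r[0],r[1],.03]); print(np.round(tray(c,p),4))
    if n=="top": save("t11",c,(300,150,420,270),5)
plan(.488,-.437,.1173,85)
```

```text
top [ 0.4867 -0.4398 84.2454 58.4383 96.5173]
[ 0.4867 -0.4399 84.2454 58.5611 96.387 ]
side [ 0.4872 -0.4427 84.2894 60.2793 95.4639]
[ 0.4872 -0.4428 84.2635 60.3023 95.6621]
at [ 0.6239 -0.0503  0.1829] [-179.96   -0.     85.81] q6 89.6 t 28.6 F [ 0.8  0.2 -0.6]
turn tool-yaw rad 0.0142 slide after turn [-397.  -101.7   65.6]
```

View pics/t11.png

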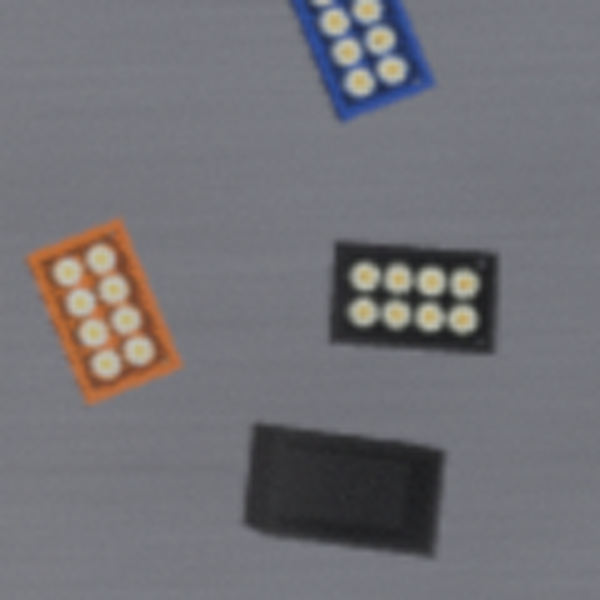

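```bash
python3 -m handwheel '{"gripper":[1,1,1,1,1,1,1,1],"slide":[[0,0,0],[-25,-6,0],[-25,-6,0],[-25,-6,0],[-25,-6,0],[-25,-6,0],[-25,-6,0],[-25,-6,0]],"yaw":[0.027,0,0,0,0,0,0,0]}'
python3 -m handwheel '{"gripper":[1,1,1,1,1,1,1,1],"slide":[[-25,-6,0],[-25,-6,0],[-25,-6,0],[-25,-6,0],[-25,-6,0],[-25,-6,0],[-25,-6,0],[-25,-6,0]],"yaw":[0,0,0,0,0,0,0,0]}'
python3 -m handwheel '{"gripper":[1,1,1,1,1],"slide":[[-20,-6,0],[-5,-3,20],[0,0,20],[0,0,20],[0,0,0]],"yaw":[0,0,0,0,0]}'
python3 - <<'E'
from h import *
plan(.487,-.4413,.011,84.26); W=camera("wrist")
for n in ("top","side"):
    c=camera(n); p=proj(c,[.487,-.441,.03]); print(n,np.round(tray(c,p),4))
save("w12",W)
E
```

```text
time: 29.28
ee_pos: [0.5642, -0.2217, 0.1833]
tcp_rot: [180.0, -0.0, 84.2]
wrist_force: [2.0, -0.0, 0.2]
opening: 0.0854
grasp_force: 0.0
time: 29.95
ee_pos: [0.4963, -0.4159, 0.1832]
tcp_rot: [180.0, -0.0, 84.2]
wrist_force: [-0.0, 0.3, 0.6]
opening: 0.0854
grasp_force: 0.0
time: 30.37
ee_pos: [0.4839, -0.4379, 0.1187]
tcp_rot: [-179.7, -0.2, 84.2]
wrist_force: [-0.5, 0.7, -1.3]
opening: 0.0855
grasp_force: 0.0
at [ 0.4839 -0.4379  0.1187] [-179.72   -0.21   84.21] q6 53.6 t 30.4 F [-0.5  0.7 -1.3]
turn tool-yaw rad -0.0009 slide after turn [ -3.1   3.4 107.7]
top [  0.4868  -0.4486   0.     114.725  129.675 ]
side [  0.4613  -0.4834 -42.8789  14.3235  27.4052]
```

View pics/w12.png

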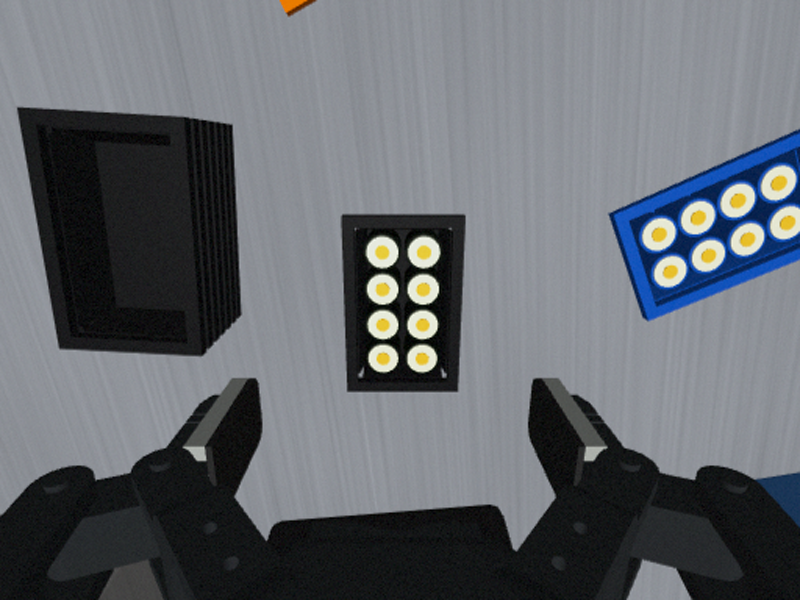

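The tray is at (404,303), square to the gripper and slightly right of the fingers' middle at u≈395. The stack at (140,230) leaves room for the fingers.

Run:
```python
from h import *
W=camera("wrist"); k=.64
P=np.array([onz(W,(u*k,v*k),.03) for u,v in ((342,215),(465,215),(458,391),(348,391))]); print(P.mean(0).round(4), np.linalg.norm(P[0]-P[1]),np.linalg.norm(P[1]-P[2]))
d=P[0]-P[3]+P[1]-P[2];print(np.degrees(np.arctan2(d[1],d[0])))
plan(.487,-.4413,.011,84.26)
```

```text
[ 0.4917 -0.4447  0.03  ] 0.062464145009987315 0.1003266152794184
84.47810414168075
at [ 0.4858 -0.4392  0.1249] [1.7992e+02 6.0000e-02 8.4240e+01] q6 53.6 t 30.6 F [ 0.8 -0.5 -1. ]
turn tool-yaw rad -0.0004 slide after turn [ -2.    1.4 113.9]
```

```bash
python3 -m handwheel '{"gripper":[1,1,1,1,1,1,1,1],"slide":[[-2.5,2,20],[0,0,25],[0,0,25],[0,0,20],[0,0,15],[0,0,9],[0,0,0],[0,0,0]],"yaw":[0,0,0,0,0,0,0,0]}'
python3 -m handwheel '{"gripper":[-1,-1,-1,-1,-1,-1,-1,-1],"slide":[[0,0,0],[0,0,0],[0,0,0],[0,0,0],[0,0,0],[0,0,0],[0,0,0],[0,0,0]],"yaw":[0,0,0,0,0,0,0,0]}' 25
```

```text
time: 31.23
ee_pos: [0.4874, -0.442, 0.0105]
tcp_rot: [179.9, 0.0, 84.2]
wrist_force: [-0.6, 1.0, 0.8]
opening: 0.0854
grasp_force: 0.0
time: 31.9
ee_pos: [0.4876, -0.4424, 0.0112]
tcp_rot: [179.9, 0.1, 84.2]
wrist_force: [0.6, 0.8, 5.9]
opening: 0.0612
grasp_force: 27.0
```

```bash
python3 -m handwheel '{"gripper":[-1,-1,-1,-1,-1,-1,-1,-1],"slide":[[0,0,-8],[0,0,-15],[0,0,-20],[0,0,-25],[0,0,-25],[0,0,-25],[0,0,-20],[0,0,-12]],"yaw":[0,0,0,0,0,0,0,0]}'
python3 -m handwheel '{"gripper":[-1,-1,-1],"slide":[[0,0,0],[0,0,0],[0,0,0]],"yaw":[-0.028,0,0]}'
python3 -c "
from h import *
plan(.4209,.054,.095,85.83)"
```

```text
time: 32.57
ee_pos: [0.4873, -0.4422, 0.163]
tcp_rot: [179.8, 0.1, 84.2]
wrist_force: [-0.5, -0.2, -1.0]
opening: 0.061
grasp_force: 28.0
time: 32.82
ee_pos: [0.4869, -0.4417, 0.1595]
tcp_rot: [-180.0, -0.0, 85.8]
wrist_force: [0.2, 0.1, -1.8]
opening: 0.0614
grasp_force: 28.0
at [ 0.4869 -0.4417  0.1595] [-180.     -0.     85.78] q6 52.0 t 32.8 F [ 0.2  0.1 -1.8]
turn tool-yaw rad -0.0009 slide after turn [ 489.6 -101.8   64.5]
```

```bash
python3 -m handwheel '{"gripper":[-1,-1,-1,-1,-1,-1,-1,-1],"slide":[[15,-3,0],[23,-5,0],[23,-5,0],[23,-5,0],[23,-5,0],[23,-5,0],[23,-5,0],[23,-5,0]],"yaw":[0,0,0,0,0,0,0,0]}'
python3 -m handwheel '{"gripper":[-1,-1,-1,-1,-1,-1,-1,-1],"slide":[[23,-5,0],[23,-5,0],[23,-5,0],[23,-5,0],[23,-5,0],[23,-5,0],[23,-5,0],[23,-5,0]],"yaw":[0,0,0,0,0,0,0,0]}'
python3 -m handwheel '{"gripper":[-1,-1,-1,-1,-1,-1,-1,-1],"slide":[[23,-5,0],[23,-5,0],[23,-5,0],[23,-5,0],[23,-3,0],[14.5,0,0],[0,0,0],[0,0,0]],"yaw":[0,0,0,0,0,0,0,0]}'
python3 -m handwheel '{"gripper":[-1,-1,-1,-1,-1,-1],"slide":[[0,0,20],[0,0,20],[0,0,20],[0,0,0],[0,0,0],[0,0,0]],"yaw":[0,0,0,0,0,0]}'
python3 - <<'E'
from h import *
plan(.4209,.054,.036,85.83); W=camera("wrist"); save("w13",W)
E
```

```text
time: 33.48
ee_pos: [0.4611, -0.2622, 0.1586]
tcp_rot: [-179.9, -0.0, 85.8]
wrist_force: [-0.2, 0.2, -1.2]
opening: 0.0613
grasp_force: 28.0
time: 34.15
ee_pos: [0.4346, -0.0759, 0.1588]
tcp_rot: [-179.9, -0.0, 85.8]
wrist_force: [0.0, 0.9, -1.1]
opening: 0.0613
grasp_force: 28.0
time: 34.82
ee_pos: [0.4215, 0.0541, 0.1589]
tcp_rot: [-180.0, 0.0, 85.9]
wrist_force: [0.3, 1.0, -0.7]
opening: 0.0609
grasp_force: 28.0
time: 35.32
ee_pos: [0.4222, 0.0533, 0.1004]
tcp_rot: [180.0, -0.0, 85.8]
wrist_force: [0.6, -0.3, -0.4]
opening: 0.0613
grasp_force: 28.1
at [0.4222 0.0533 0.1004] [179.96  -0.    85.76] q6 101.4 t 35.3 F [ 0.6 -0.3 -0.4]
turn tool-yaw rad -0.0012 slide after turn [ 0.6 -1.4 64.4]
```

View pics/w13.png

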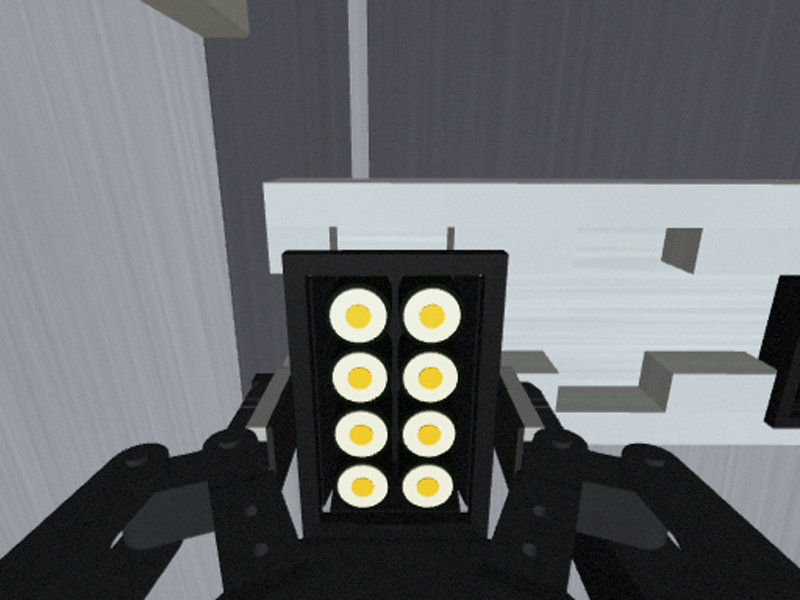

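The tray is at u≈396 and the pocket's middle at u≈392, so it needs about −1.5 mm in tool y, which agrees with the plan. I'll lower it with that shift.

```bash
python3 -m handwheel '{"gripper":[-1,-1,-1,-1,-1,-1],"slide":[[0.3,-1.5,12],[0,0,12],[0,0,12],[0,0,12],[0,0,8],[0,0,0]],"yaw":[0,0,0,0,0,0]}'
python3 -m handwheel '{"gripper":[-1,-1,-1,-1,-1],"slide":[[0,0,3],[0,0,3],[0,0,2],[0,0,1.5],[0,0,0]],"yaw":[0,0,0,0,0]}'
python3 -m handwheel '{"gripper":[-1,-1,-1],"slide":[[0,0,1.5],[0,0,0],[0,0,0]],"yaw":[0,0,0]}'
```

```text
time: 35.87
ee_pos: [0.4191, 0.0541, 0.0408]
tcp_rot: [-179.8, 0.0, 85.8]
wrist_force: [-0.3, 0.3, -1.3]
opening: 0.0612
grasp_force: 28.1
time: 36.28
ee_pos: [0.4207, 0.0543, 0.0351]
tcp_rot: [179.9, -0.0, 85.8]
wrist_force: [-6.2, -0.4, 10.2]
opening: 0.0612
grasp_force: 29.0
time: 36.53
ee_pos: [0.4208, 0.0544, 0.035]
tcp_rot: [179.9, -0.0, 85.8]
wrist_force: [-10.2, -0.6, 24.3]
opening: 0.0612
grasp_force: 30.3
```

That makes 16 pictures viewed, over the limit of 14, so from here I'll check by numbers only. Releasing and lifting clear.

```bash
python3 -m handwheel '{"gripper":[0,1,1,1,1,1,1,1],"slide":[[0,0,-2],[0,0,0],[0,0,0],[0,0,0],[0,0,-10],[0,0,-20],[0,0,-25],[0,0,-25]],"yaw":[0,0,0,0,0,0,0,0]}'
python3 -m handwheel '{"gripper":[1,1,1,1,1,1,1,1],"slide":[[-20,5,-25],[-20,10,-25],[-20,15,-25],[-20,15,0],[-20,15,0],[0,15,0],[0,0,0],[0,0,0]],"yaw":[0,0,0,0,0,0,0,0]}'
python3 - <<'E'
from h import *
plan(.5165,-.08,.074,85.83)
W=camera("wrist")
for X in ([.4212,.054,.053],[.6305,.0387,.053]):
    p=proj(W,X); print(p.round(),np.round(tray(W,p,.053,.06),4))
E
```

```text
time: 37.2
ee_pos: [0.42, 0.0541, 0.1155]
tcp_rot: [-179.9, 0.0, 85.8]
wrist_force: [1.4, 0.2, 0.1]
opening: 0.0852
grasp_force: 0.0
time: 37.87
ee_pos: [0.4878, -0.0511, 0.1893]
tcp_rot: [-179.9, -0.0, 85.8]
wrist_force: [-0.8, -0.7, -0.0]
opening: 0.085
grasp_force: 0.0
at [ 0.4878 -0.0511  0.1893] [-1.7994e+02 -1.0000e-02  8.5780e+01] q6 88.2 t 37.9 F [-0.8 -0.7 -0. ]
turn tool-yaw rad -0.0008 slide after turn [-26.7  30.7 115.3]
[166.  68.] [4.23500e-01 5.51000e-02 8.59666e+01 6.36708e+01 9.71453e+01]
[406.  68.] [6.32000e-01 3.88000e-02 8.58818e+01 6.45728e+01 9.74158e+01]
```

Both trays read square (85.9°), at 62 × 98 mm and 209 mm apart, so both are seated. Now I'll push the carriage in.

```bash
python3 -m handwheel '{"gripper":[1,1,1,1,1,1,1,1],"slide":[[-15,15,0],[-12,15,0],[0,1,0],[0,0,25],[0,0,25],[0,0,25],[0,0,20],[0,0,20]],"yaw":[0,0,0,0,0,0,0,0]}'
python3 -m handwheel '{"gripper":[1,1,-1,-1,-1,-1,-1,-1],"slide":[[0,0,0],[0,0,0],[0,0,0],[0,0,0],[0,0,0],[0,0,0],[0,0,0],[0,0,0]],"yaw":[0,0,0,0,0,0,0,0]}' 60
```

```text
time: 38.58
ee_pos: [0.5157, -0.0792, 0.0734]
tcp_rot: [-180.0, -0.0, 85.9]
wrist_force: [0.3, 0.9, -0.5]
opening: 0.0853
grasp_force: 0.0
time: 39.25
ee_pos: [0.5157, -0.0802, 0.075]
tcp_rot: [-179.9, 0.0, 85.8]
wrist_force: [-0.9, 0.6, -3.3]
opening: 0.0169
grasp_force: 59.3
```

```bash
python3 -m handwheel '{"gripper":[-1,-1,-1,-1,-1,-1,-1,-1],"slide":[[4,0,0],[8,0,0],[12,0,0],[14,0,0],[14,0,0],[14,0,0],[14,0,0],[14,0,0]],"yaw":[0,0,0,0,0,0,0,0]}'
python3 -m handwheel '{"gripper":[-1,-1,-1,-1,-1,-1,-1,-1],"slide":[[14,0,0],[14,0,0],[14,0,0],[12,0,0],[10,0,0],[8,0,0],[5,0,0],[0,0,0]],"yaw":[0,0,0,0,0,0,0,0]}'
python3 -m handwheel '{"gripper":[-1,-1,-1,-1],"slide":[[4,0,0],[4,0,0],[4,0,0],[0,0,0]],"yaw":[0,0,0,0]}'
```

```text
time: 39.92
ee_pos: [0.523, 0.0137, 0.075]
tcp_rot: [-179.9, 0.1, 85.8]
wrist_force: [-5.3, -2.4, 6.2]
opening: 0.0175
grasp_force: 60.9
time: 40.58
ee_pos: [0.529, 0.0915, 0.075]
tcp_rot: [-180.0, -0.1, 85.9]
wrist_force: [-4.8, 2.7, 6.4]
opening: 0.0173
grasp_force: 60.8
time: 40.92
ee_pos: [0.5294, 0.097, 0.075]
tcp_rot: [-180.0, 0.7, 85.6]
wrist_force: [-6.5, -33.0, 10.7]
opening: 0.0165
grasp_force: 61.8
```

```bash
python3 -m handwheel '{"gripper":[-1,-1,-1],"slide":[[3,0,0],[0,0,0],[0,0,0]],"yaw":[0,0,0]}'
```

```text
time: 41.17
ee_pos: [0.5294, 0.0972, 0.0749]
tcp_rot: [-180.0, 0.9, 85.5]
wrist_force: [-8.7, -47.5, 13.0]
opening: 0.0171
grasp_force: 62.3
```

```bash
python3 -m handwheel '{"gripper":[-1,-0.3,-0.3,-0.3,-0.3,-0.3,-0.3,-0.3],"slide":[[-9,0,0],[0,0,0],[0,0,0],[0,0,0],[0,0,-15],[0,0,-25],[0,0,-25],[0,0,-25]],"yaw":[0,0,0,0,0,0,0,0]}'
python3 -m handwheel '{"gripper":[-0.3,-0.3,-1,-1,-1,-1,-1,-1],"slide":[[0,0,-25],[0,0,-25],[0,0,-25],[0,0,-25],[0,0,-10],[0,0,0],[0,0,0],[0,0,0]],"yaw":[0,0,0,0,0,0,0,0]}'
python3 - <<'E'
from h import *
plan(.606,.2414,.23,85.83)
W=camera("wrist"); T=camera("top"); S=camera("side")
g=np.array
# button by white-disc mask in wrist and top views
for n,c in (("wrist",W),("top",T),("side",S)):
    p=proj(c,[.607,.2414,.2]); x,y=p.astype(int); r=34 if n=="wrist" else 12
    x0,y0=max(x-r,0),max(y-r,0); m=(c["img"].min(2)>205).astype(np.uint8)[y0:y+r,x0:x+r]; cs=cv2.findContours(m,0,1)[0]
    print(n,p.round(1),[(np.round(np.add(cv2.minAreaRect(q)[0],(x0,y0)),1),cv2.contourArea(q)) for q in cs if cv2.contourArea(q)>20])
E
```

```text
time: 41.83
ee_pos: [0.5296, 0.097, 0.1651]
tcp_rot: [-180.0, -0.0, 85.9]
wrist_force: [-0.0, 0.8, 0.4]
opening: 0.0302
grasp_force: 0.0
time: 42.5
ee_pos: [0.5296, 0.0966, 0.273]
tcp_rot: [-179.9, 0.0, 85.8]
wrist_force: [-0.5, 0.4, -0.3]
opening: 0.0003
grasp_force: 0.0
at [0.5296 0.0966 0.273 ] [-1.7992e+02  2.0000e-02  8.5840e+01] q6 104.5 t 42.5 F [-0.5  0.4 -0.3]
turn tool-yaw rad 0.0002 slide after turn [149.9  65.6  43. ]
wrist [357.8 -28.3] [(array([356.,   2.]), 58.0)]
top [139.5 169.1] []
side [188.5 116.1] []
```

```bash
python3 -m handwheel '{"gripper":[-1,-1,-1,-1,-1,-1,-1,-1],"slide":[[20,10,0],[22,10,0],[22,10,0],[22,10,0],[22,10,0],[22,10,0],[20,6,0],[0,0,0]],"yaw":[0,0,0,0,0,0,0,0]}'
python3 -m handwheel '{"gripper":[-1,-1,-1,-1,-1,-1],"slide":[[0,0,20],[0,0,20],[0,0,15],[0,0,5],[0,0,0],[0,0,0]],"yaw":[0,0,0,0,0,0]}'
python3 -m handwheel '{"gripper":[-1,-1,-1,-1],"slide":[[0,0,2],[0,0,2],[0,0,2],[0,0,0]],"yaw":[0,0,0,0]}'
```

```text
time: 43.32
ee_pos: [0.6071, 0.2441, 0.2717]
tcp_rot: [-179.9, 0.0, 85.9]
wrist_force: [0.0, 0.2, -0.4]
opening: 0.0
grasp_force: 0.0
time: 43.82
ee_pos: [0.6064, 0.2409, 0.2148]
tcp_rot: [180.0, 0.0, 85.8]
wrist_force: [0.5, -0.0, 1.3]
opening: -0.0
grasp_force: 0.0
time: 44.15
ee_pos: [0.6066, 0.2411, 0.2082]
tcp_rot: [180.0, -0.0, 85.8]
wrist_force: [0.0, 0.5, -1.1]
opening: 0.0003
grasp_force: 0.0
```

```bash
for i in 1 2 3 ; do :; done
python3 -m handwheel '{"gripper":[-1,-1,-1],"slide":[[0,0,2],[0,0,2],[0,0,0]],"yaw":[0,0,0]}'
python3 -m handwheel '{"gripper":[-1,-1,-1],"slide":[[0,0,2],[0,0,2],[0,0,0]],"yaw":[0,0,0]}'
python3 -m handwheel '{"gripper":[-1,-1,-1],"slide":[[0,0,2],[0,0,2],[0,0,0]],"yaw":[0,0,0]}'
```

```text
time: 44.4
ee_pos: [0.6064, 0.2411, 0.2038]
tcp_rot: [-180.0, 0.0, 85.8]
wrist_force: [0.4, 0.7, -0.4]
opening: -0.0001
grasp_force: 0.0
time: 44.65
ee_pos: [0.6066, 0.2412, 0.2001]
tcp_rot: [180.0, -0.0, 85.8]
wrist_force: [0.5, 0.3, 1.7]
opening: -0.0004
grasp_force: 1.2
time: 44.9
ee_pos: [0.6066, 0.2412, 0.1963]
tcp_rot: [180.0, -0.0, 85.8]
wrist_force: [0.3, -0.7, 4.8]
opening: 0.0002
grasp_force: 2.3
```

Contact was at about z 0.201, so I'll press on to the bottom.

```bash
python3 -m handwheel '{"gripper":[-1,-1,-1],"slide":[[0,0,1.5],[0,0,1.5],[0,0,0]],"yaw":[0,0,0]}'
python3 -m handwheel '{"gripper":[-1,-1,-1,-1],"slide":[[0,0,1.5],[0,0,1],[0,0,0],[0,0,0]],"yaw":[0,0,0,0]}'
```

```text
time: 45.15
ee_pos: [0.6067, 0.2412, 0.1959]
tcp_rot: [179.8, -0.1, 85.8]
wrist_force: [-3.4, -1.6, 16.1]
opening: -0.0
grasp_force: 7.7
time: 45.48
ee_pos: [0.6068, 0.2412, 0.1957]
tcp_rot: [179.7, -0.1, 85.8]
wrist_force: [-7.2, -3.0, 26.7]
opening: -0.0
grasp_force: 13.7
```

The button is bottomed (z stuck at 0.196 while the force rose to 27 N). Now I'll go back to the grip.

```bash
python3 -m handwheel '{"gripper":[-1,-1,-1,-1,-1,-1,-1,-1],"slide":[[0,0,-10],[0,0,-20],[0,0,-25],[0,0,-25],[-20,-10,0],[-20,-10,0],[-20,-10,0],[-20,-10,0]],"yaw":[0,0,0,0,0,0,0,0]}'
python3 -m handwheel '{"gripper":[-1,-1,1,1,1,1,1,1],"slide":[[-20,-10,0],[-20,-10,0],[-20,-6,0],[-10,0,0],[0,0,0],[0,0,0],[0,0,0],[0,0,0]],"yaw":[0,0,0,0,0,0,0,0]}'
python3 -c "
from h import *
plan(.529,.0965,.074,85.83)"
```

```text
time: 46.15
ee_pos: [0.5603, 0.1636, 0.2702]
tcp_rot: [-180.0, 0.0, 85.8]
wrist_force: [1.0, -0.6, 0.2]
opening: -0.0
grasp_force: 0.0
time: 46.82
ee_pos: [0.5302, 0.0972, 0.2704]
tcp_rot: [-180.0, -0.0, 85.9]
wrist_force: [0.1, 0.1, -0.7]
opening: 0.0723
grasp_force: 0.0
at [0.5302 0.0972 0.2704] [-179.97   -0.     85.86] q6 104.5 t 46.8 F [ 0.1  0.1 -0.7]
turn tool-yaw rad 0.0006 slide after turn [ -0.8  -1.1 196.4]
```

```bash
python3 -m handwheel '{"gripper":[1,1,1,1,1,1,1,1],"slide":[[-1,-1,25],[0,0,25],[0,0,25],[0,0,25],[0,0,25],[0,0,25],[0,0,25],[0,0,21]],"yaw":[0,0,0,0,0,0,0,0]}'
python3 -m handwheel '{"gripper":[1,-1,-1,-1,-1,-1,-1,-1],"slide":[[0,0,0],[0,0,0],[0,0,0],[0,0,0],[0,0,0],[0,0,0],[0,0,0],[0,0,0]],"yaw":[0,0,0,0,0,0,0,0]}' 60
python3 -m handwheel '{"gripper":[-1,-1,-1,-1,-1,-1,-1,-1],"slide":[[-4,0,0],[-8,0,0],[-12,0,0],[-14,0,0],[-14,0,0],[-14,0,0],[-14,0,0],[-14,0,0]],"yaw":[0,0,0,0,0,0,0,0]}'
python3 -m handwheel '{"gripper":[-1,-1,-1,-1,-1,-1,-1,-1],"slide":[[-14,0,0],[-14,0,0],[-12,0,0],[-12,0,0],[-10,0,0],[-8,0,0],[-5,0,0],[0,0,0]],"yaw":[0,0,0,0,0,0,0,0]}'
python3 -m handwheel '{"gripper":[-1,-1,-1,-1],"slide":[[-4,0,0],[-4,0,0],[-4,0,0],[0,0,0]],"yaw":[0,0,0,0]}'
```

```text
time: 47.48
ee_pos: [0.5283, 0.0961, 0.0726]
tcp_rot: [-179.9, 0.0, 85.9]
wrist_force: [-0.7, 0.4, 0.8]
opening: 0.0855
grasp_force: 0.0
time: 48.15
ee_pos: [0.5294, 0.0955, 0.0759]
tcp_rot: [179.9, -0.0, 85.8]
wrist_force: [0.2, -0.0, 5.6]
opening: 0.0166
grasp_force: 60.3
time: 48.82
ee_pos: [0.5221, 0.0015, 0.0759]
tcp_rot: [179.9, -0.1, 85.8]
wrist_force: [-0.1, 2.6, 7.4]
opening: 0.0172
grasp_force: 60.6
time: 49.48
ee_pos: [0.5162, -0.0743, 0.0758]
tcp_rot: [180.0, 0.0, 85.7]
wrist_force: [-3.3, -1.3, 8.1]
opening: 0.0169
grasp_force: 60.7
time: 49.82
ee_pos: [0.5159, -0.0791, 0.0758]
tcp_rot: [180.0, -0.8, 86.0]
wrist_force: [-1.3, 38.4, 10.1]
opening: 0.0166
grasp_force: 61.0
```

Carriage stop reached. I'll relax, release, lift and check the trays by numbers.

```bash
python3 -m handwheel '{"gripper":[-1,-1,-1],"slide":[[-2,0,0],[0,0,0],[0,0,0]],"yaw":[0,0,0]}'
python3 -m handwheel '{"gripper":[-1,-0.3,-0.3,-0.3,-0.3,-0.3,-0.3,-0.3],"slide":[[8,0,0],[0,0,0],[0,0,0],[0,0,0],[0,0,-15],[0,0,-20],[0,0,-25],[0,0,-25]],"yaw":[0,0,0,0,0,0,0,0]}'
python3 -m handwheel '{"gripper":[0,0,0,0,0,0,0,0],"slide":[[0,-8,-8],[0,-8,-8],[10,-8,-8],[10,-4,-8],[10,0,0],[0,0,0],[0,0,0],[0,0,0]],"yaw":[0,0,0,0,0,0,0,0]}'
python3 - <<'E'
from h import *
plan(.4878,-.051,.189,85.83)
W=camera("wrist")
for X in ([.4235,.0551,.053],[.632,.0388,.053]):
    p=proj(W,X); print(p.round(),np.round(tray(W,p,.053,.06),4))
E
```

```text
time: 50.07
ee_pos: [0.5158, -0.0793, 0.0758]
tcp_rot: [180.0, -0.9, 86.1]
wrist_force: [0.1, 47.2, 10.3]
opening: 0.0166
grasp_force: 61.2
time: 50.73
ee_pos: [0.5155, -0.0798, 0.1602]
tcp_rot: [-179.9, 0.0, 85.8]
wrist_force: [-0.1, -0.4, -0.4]
opening: 0.03
grasp_force: 0.0
time: 51.4
ee_pos: [0.4902, -0.0468, 0.191]
tcp_rot: [-179.9, 0.0, 85.9]
wrist_force: [-0.2, -0.7, 0.0]
opening: 0.0427
grasp_force: 0.0
at [ 0.4902 -0.0468  0.191 ] [-1.7994e+02  1.0000e-02  8.5870e+01] q6 88.7 t 51.4 F [-0.2 -0.7  0. ]
turn tool-yaw rad 0.0007 slide after turn [-4.3 -2.1  2. ]
[167.  72.] [4.23500e-01 5.62000e-02 8.59144e+01 6.33315e+01 9.70171e+01]
[404.  73.] [6.32000e-01 3.98000e-02 8.57946e+01 6.42339e+01 9.72683e+01]
```

Run:
```python
from h import *
for n in("top","side"):
    c=camera(n); h=cv2.cvtColor(c["img"],cv2.COLOR_RGB2HSV)
    m=((h[:,:,0]>15)&(h[:,:,0]<32)&(h[:,:,1]>60)&(h[:,:,2]>140)).astype(np.uint8)
    m=cv2.dilate(m,np.ones((9,9))); _,_,st,ce=cv2.connectedComponentsWithStats(m)
    print(n,[(onz(c,p,.04)[:2].round(2).tolist(),int(s[4])) for p,s in zip(ce[1:],st[1:])])
```

```text
top [([0.92, -0.83], 2355), ([0.85, 0.12], 455), ([0.85, 0.08], 430), ([0.85, 0.04], 438), ([0.84, -0.0], 453), ([0.84, -0.18], 520), ([0.75, -0.3], 521), ([0.75, 0.54], 156), ([0.65, -0.41], 523), ([0.64, 0.03], 413), ([0.48, -0.25], 523), ([0.39, 0.57], 177), ([0.36, -0.14], 240)]
side [([0.85, 0.06], 1293), ([0.84, -0.17], 81), ([0.42, 0.06], 432), ([0.75, -0.31], 435), ([0.65, -0.42], 467), ([0.49, -0.25], 422), ([0.36, -0.15], 211), ([0.68, -0.97], 25)]
```

The only loaded groups seen are the platter, two blue trays, one orange tray and the two seated trays, so no third tray is waiting. Handing in.

```bash
python3 -c "
from workcell import ticket
print(ticket.job_done())"
```

```text
the job is handed in; nothing more can be done
None
```

I sealed both loaded black trays as asked and handed the job in: the carriage is fully out with both still seated, and the ring's index was on the long mark with the inner knob untouched; I viewed 16 pictures, two over the limit of 14.

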